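# Load radio beacons into a shield pot and clamp it tight

## Task

Get the shield pot ready for a radio measurement: take every beacon out of the charging dock and stand each upright, blue end up, in a cell of its own in the pot, then set the cap flat on the pot's flange. After that swing both halves of the clamp ring fully shut around the two flanges, and only then screw the knurled nut down clockwise until it stops tight. Do not shift the scanner, the mug or the brass adapter.

Things in the scene. Friction and masses are not known exactly. Their poses are not given: they have to be found in the camera images.
- pot: shield pot, fixed: dark base plate 195 x 160 x 10 with a round aluminium pot of 112 outside and 104 inside diameter, standing 60 high, with a flange of 136 diameter and 6 thickness at its top, and a white insert with four cells. Origin on the table below the pot's axis; x points from the pot to the hinge pin, away from the robot apart from a yaw; y to the pot's left; z up (sizes in mm).
- pot_seat (a point): centre of the pot's flange face, 60 above the table, where the cap's flange lies; axes as the pot. A seated beacon's middle is 2.5 above this point (its foot stands 50 below it), its tip 55 above it (sizes in mm).
- hinge_pin (a point): axis of the vertical hinge pin on which both clamp halves swing, 82 from the pot's axis along the pot's x, at 60 above the table (sizes in mm).
- cell0 (a point): one of the four cells in the white insert inside the pot, each 21 x 21 square and 48 deep, open upwards: this point is the centre of its mouth, 2 below the pot's flange face; axes as the pot. The cells lie 29 from the pot's axis, this one towards the pot's own +x (sizes in mm).
- cell1 (a point): one of the four cells in the white insert inside the pot, each 21 x 21 square and 48 deep, open upwards: this point is the centre of its mouth, 2 below the pot's flange face; axes as the pot. The cells lie 29 from the pot's axis, this one towards the pot's own +y (sizes in mm).
- cell2 (a point): one of the four cells in the white insert inside the pot, each 21 x 21 square and 48 deep, open upwards: this point is the centre of its mouth, 2 below the pot's flange face; axes as the pot. The cells lie 29 from the pot's axis, this one towards the pot's own -x (sizes in mm).
- cell3 (a point): one of the four cells in the white insert inside the pot, each 21 x 21 square and 48 deep, open upwards: this point is the centre of its mouth, 2 below the pot's flange face; axes as the pot. The cells lie 29 from the pot's axis, this one towards the pot's own -y (sizes in mm).
- dock: charging dock, fixed: grey base 80 x 180 x 10 with a black block of four bays in a row along its y, at y = -66, -22, 22, 66. The bays are square pockets 19 x 19 and 55 deep, which lean 25 degrees from the vertical so that the beacons' blue ends point up and towards the dock's own -x (to the robot, apart from a yaw); 50 of each beacon stands out of its bay, measured along it, and it slides out along its length. Origin on the table under the base's centre, z up (sizes in mm).
- cap: loose aluminium cap (bell) of about 0.45 kg: 112 outside, 104 inside diameter, open below, with a flange of 136 diameter and 6 thickness round its foot, 66 high, and a round black knob on top. Origin at the centre of the flange's underside; z up through the knob. Lowered straight over the beacons it stands on the pot's flange (origin then at point pot_seat); it is not guided, but any turn about its axis will do (sizes in mm).
- cap_knob (a point): centre of the cap's knob, 32 diameter x 26 high, 91 above the cap's origin and 25 above the cap's flat top (sizes in mm).
- left_half (a joint): clamp half on the pot's +y side: 0 rad is shut (a hard stop), it grows as it opens (clockwise seen from above), up to 1.2. It turns about the hinge pin with a slight friction (about 0.2 N m) and stays where it is left. Steel half ring 151 outside diameter and 22 high (50 to 72 above the table), with a groove that goes over both flanges (2.5 mm room above and beside the cap's flange); a flat slotted ear at its free end (sizes in mm).
- right_half (a joint): clamp half on the pot's -y side: the mirror of the left one, 0 rad is shut, it grows as it opens (anticlockwise seen from above), up to 1.2. Its ear carries the upright stud with the nut; the left half's slotted ear goes over it, under the nut and round the stud; either half may be shut first (sizes in mm).
- left_post (a point): middle of the orange round post that stands on the left clamp half, 14 diameter, from 68 to 124 above the table, this point at 110; on the shut half at -65, +65 in the pot's x, y (sizes in mm).
- right_post (a point): middle of the orange round post on the right clamp half, same size; on the shut half at -65, -65 in the pot's x, y (sizes in mm).
- nut (a joint): turn of the knurled brass nut: 0 is fully raised, it grows as the nut is screwed down (clockwise seen from above) and stops tight at 4.4 rad; it sinks 1.1 mm per rad, turns with about 0.04 N m and stays where it is left. It takes several grasps. With both halves shut its foot drops behind two small noses of the slotted ear, which latches the ring; with a half ajar by more than about 3 mm at the ear the foot meets the noses and the nut stops early (sizes in mm).
- nut_grip (a point): middle of the nut's knurled part, 30 diameter x 24 high, at about 111 to 116 above the table, on a 17 diameter sleeve; its axis is vertical, on the shut ring at -110, 0 in the pot's x, y. The ears below it reach up to 68 above the table (sizes in mm).
- scanner: bystander, loose: black handheld scanner with yellow keys, about 145 x 55 x 36 (sizes in mm).
- mug: bystander, loose: white mug, 76 diameter x 85 high (sizes in mm).
- adapter: bystander, loose: small brass coax adapter, 58 x 30 x 24 (sizes in mm).
- beacon0_mid (a point): radio beacon: white round stick 16 dia x 105 long with a tapered foot (the last 6 mm narrow to 10 dia) and a blue antenna end (top 39 mm), about 40 g; may be absent (None). Origin half-way along it, 52.5 from either end; z points from the foot to the blue end. It starts standing in one of the dock's bays, blue end out, leaning with the dock's bays (sizes in mm).
- beacon1_mid (a point): radio beacon: white round stick 16 dia x 105 long with a tapered foot (the last 6 mm narrow to 10 dia) and a blue antenna end (top 39 mm), about 40 g; may be absent (None). Origin half-way along it, 52.5 from either end; z points from the foot to the blue end. It starts standing in one of the dock's bays, blue end out, leaning with the dock's bays (sizes in mm).
- beacon2_mid (a point): radio beacon: white round stick 16 dia x 105 long with a tapered foot (the last 6 mm narrow to 10 dia) and a blue antenna end (top 39 mm), about 40 g; may be absent (None). Origin half-way along it, 52.5 from either end; z points from the foot to the blue end. It starts standing in one of the dock's bays, blue end out, leaning with the dock's bays (sizes in mm).
- beacon3_mid (a point): radio beacon: white round stick 16 dia x 105 long with a tapered foot (the last 6 mm narrow to 10 dia) and a blue antenna end (top 39 mm), about 40 g; may be absent (None). Origin half-way along it, 52.5 from either end; z points from the foot to the blue end. It starts standing in one of the dock's bays, blue end out, leaning with the dock's bays (sizes in mm).
Not all that is in view belongs to the job. Of the things that look like the cap, take the one that is farthest to the robot's right at the start.

How it is judged:
By the outcome, as a careful person would: the job done as asked, in the order asked, and still so for the second after the job is handed in, with the robot touching nothing.
Of beacon0, beacon1, beacon2, beacon3 only 2 to 4 are there at a start; the rules pass over those that are not, and their reading is None.
At some moment in a run one of cap may be knocked a few centimetres aside while the robot is not near it.
It also fails if it takes over 210 s, if anything falls off the work surface, if the arm or the gripper's body presses on something with over 40 N, if the wrist force passes 120 N, or if a joint passes its speed limit or range.

## Robot

A 7-joint arm with a two-finger parallel gripper is mounted at the origin on the work surface. World frame = base frame: x ahead of the robot, y to its left, z up, the work surface at z = 0. Lengths are in m, angles in rad, forces in N, time in s.
With the tool pointing down it reaches from about 0.425 to 0.8 m from the base axis. Payload 8.3 kg.
Tool frame: the origin (TCP) lies between the finger pads; the fingertips stand 22 mm ahead of it and the grasp point (between the pads) lies 3 mm ahead of it; z points along the fingers, y is the direction in which the jaws open and shut (so a half turn about z gives the same grasp; the last joint's range is limited). The gripper opens to 85 mm and grips with 20 to 120 N. Pads are 22 mm wide; open, the fingers measure 114 mm over their backs; the gripper's body (76 mm by 85 mm) begins 54 mm behind the grasp point. The pads swing forward as they close: fully open they stand 13 mm farther back than shut.
Start: joints at [-1.281, 0.383, 0.016, 1.37, -0.006, 1.388, -0.046], TCP at [0.216, 0.587, 0.253] pointing down, gripper open.
Joint ranges: [-2.95, 2.95], [-0.25, 2.06], [-1.52, 1.56], [0.18, 2.33], [-1.44, 4.58], [0.02, 2.06], [-3.01, 3.01]. Speed limits (rad/s): [2.39, 2.39, 3.01, 3.01, 3.14, 3.14, 3.14].

## Interface

Orientations are given as [roll, pitch, yaw] about the fixed x, y, z axes, in that order (R = Rz(yaw) Ry(pitch) Rx(roll)).
In Python, from plant import * gives the robot as it stands. Calls block until the motion is done:
- reach(position, orientation): joint-space move of the TCP to a pose.
- move_linear(position, orientation=None, velocity=0.15, force_limit=None): straight line of the TCP; orientation=None keeps the orientation; velocity is the mean speed in m/s. With force_limit (N) it stops when the force on the tool has changed by that much, and returns True; else False.
- goto_joints(angles): joint-space move.
- gripper_open() and grab(f_grip=None): open the fingers fully, or close them until they stop; f_grip is the grip in N (None keeps the last).
- sleep(seconds).
- inverse_kinematics(position, orientation): joint angles nearest the present ones, or None.
- sense(): the state.
- capture(name): name is "scene" or "top" or "wrist"; returns a dict with "image" (420x560x3 uint8, blue, green, red), "K" (3x3 intrinsics, pixels), "rvec" (rotation vector, rad) and "tvec" (3), from world to camera coordinates, as OpenCV has them. Camera axes: x right, y down, z forward; pixel columns grow to the right and rows downward; lengths in m; the calibration is good to about 2 mm. A picture is of the moment at which its call begins. There is no depth.
A pose or a line that the arm cannot do raises PlanningError and nothing moves.
- close_job(): hands the job in, once; it reports no verdict.
The state is a dict: "clock": time; "joint_pos": joint angles; "joint_velocities": joint speeds; "tau": joint torques, N m; "ee_pos": TCP position; "orientation": TCP orientation; "contact_force": force on the tool from outside, world axes, zero at the start; "ft_torque": the same for the moment, N m; "grip_width": finger opening in m.
Only numpy, scipy, OpenCV 4.12 (cv2) and the standard library are available. Lean on these libraries where they do the work, as an engineer would, in place of code of your own. Each camera call takes 0.05 s, during which the arm holds its last target.

## Working session

There is one attempt and no reset: what is moved stays moved. The work goes in short steps, each a Python script; the robot and the scene stay as the last script left them, time stands still between calls to the robot, and variables do not carry over. Pictures are saved under pics/ and viewed, and the job is handed in when it is done.

```bash
ls; mkdir -p pics; python3 - <<'E'
from plant import *
import cv2
for n in ["scene","top","wrist"]:
    c=capture(n); cv2.imwrite(f"pics/{n}0.png",c["image"]); 
    R=cv2.Rodrigues(c["rvec"])[0]
    print(n,c["K"].tolist(),(-R.T@c["tvec"].reshape(3)).round(3),R.round(2).tolist())
s=sense();print(s["clock"],s["ee_pos"],s["orientation"],s["grip_width"])
E
```

```text
pics
scene [[484.16035727456506, 0.0, 286.9197281720405], [0.0, 484.16035727456506, 216.31763292666457], [0.0, 0.0, 1.0]] [1.344 0.49  0.766] [[-0.48, 0.88, 0.0], [0.49, 0.27, -0.83], [-0.73, -0.39, -0.56]]
top [[401.95447924021244, 0.0, 278.8613565259999], [0.0, 401.95447924021244, 206.77500829014159], [0.0, 0.0, 1.0]] [0.308 0.041 1.175] [[-0.03, -1.0, 0.03], [-0.98, 0.02, -0.17], [0.17, -0.03, -0.98]]
wrist [[355.60576556761276, 0.0, 274.2594140579742], [0.0, 355.60576556761276, 202.19133647852792], [0.0, 0.0, 1.0]] [0.145 0.611 0.374] [[0.35, 0.94, -0.0], [0.9, -0.33, 0.29], [0.27, -0.1, -0.96]]
0.15 [0.21578638 0.58621511 0.2525018 ] [-3.14010292e+00  2.96885618e-06  2.78890919e+00] 0.08523027808979863
```

View pics/scene0.png

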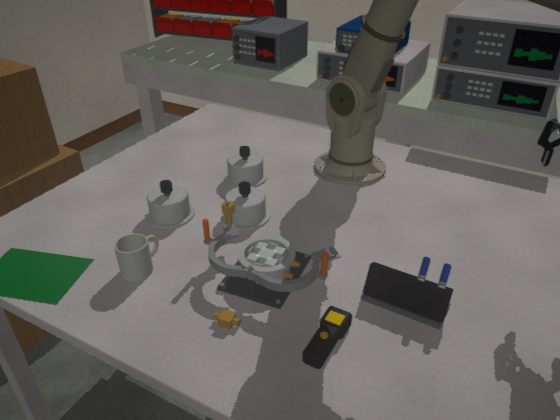

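View pics/top0.png

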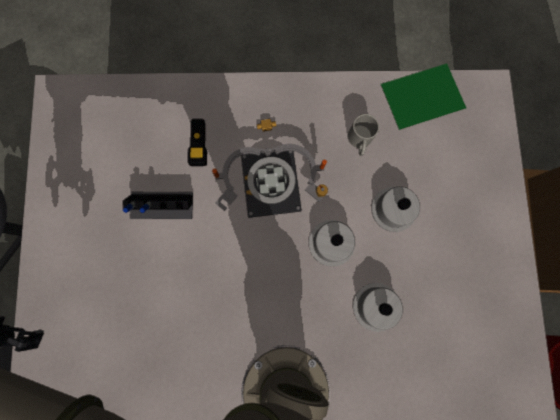

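View pics/wrist0.png

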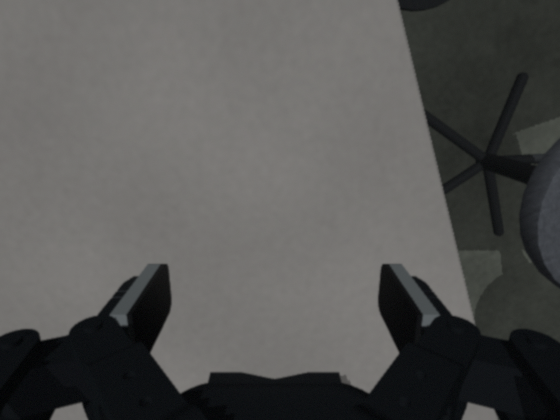

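```bash
cat > h.py <<'E'
from plant import *
import numpy as np, cv2
from scipy.spatial.transform import Rotation as Ro
def ray(c,uv):
    R=cv2.Rodrigues(np.array(c["rvec"],float))[0]; t=np.array(c["tvec"],float).reshape(3)
    d=R.T@(np.linalg.inv(c["K"])@np.array([uv[0],uv[1],1.])); return -R.T@t,d/np.linalg.norm(d)
def onz(c,uv,z):
    o,d=ray(c,uv); return o+d*(z-o[2])/d[2]
def proj(c,P):
    return cv2.projectPoints(np.atleast_2d(np.array(P,float)),np.array(c["rvec"],float),np.array(c["tvec"],float),np.array(c["K"]),None)[0].reshape(-1,2)
def tri(L):
    A=np.zeros((3,3));b=np.zeros(3)
    for c,uv in L:
        o,d=ray(c,uv);M=np.eye(3)-np.outer(d,d);A+=M;b+=M@o
    return np.linalg.solve(A,b)
def blobs(m,amin=15):
    n,l,s,ce=cv2.connectedComponentsWithStats(m.astype(np.uint8))
    return [(ce[i].round(1).tolist(),int(s[i,4]),s[i,:4].tolist()) for i in range(1,n) if s[i,4]>=amin]
def hsv(im): return cv2.cvtColor(im,cv2.COLOR_BGR2HSV)
def orange(im):
    h=hsv(im).astype(int); return (h[...,0]<12)&(h[...,1]>160)&(h[...,2]>110)
def brass(im):
    h=hsv(im).astype(int); return (h[...,0]>=13)&(h[...,0]<27)&(h[...,1]>110)&(h[...,2]>90)
def blue(im):
    h=hsv(im).astype(int); return (h[...,0]>105)&(h[...,0]<130)&(h[...,1]>120)&(h[...,2]>50)
def dark(im,v=45): return im.max(2)<v
def save(im,n,crop=None,k=1):
    if crop: x,y,w,h_=crop; im=im[y:y+h_,x:x+w]
    cv2.imwrite("pics/"+n,cv2.resize(im,None,fx=k,fy=k,interpolation=cv2.INTER_CUBIC))
E
python3 - <<'E'
from h import *
t=capture("top");s=capture("scene")
for n,c in (("top",t),("scene",s)):
    im=c["image"]
    print(n,"or",blobs(orange(im),6)); print("br",blobs(brass(im),6)); print("bl",blobs(blue(im),6))
save(t["image"],"t1.png",(110,90,330,240),2.4)
save(s["image"],"s1.png",(130,140,340,230),2.3)
for uv in [(337,240),(404,203),(386,309)]: print(uv,onz(t,uv,.104-.0).round(3),onz(t,uv,.091).round(3))
E
```

```text
top or [([323.5, 163.1], 21, [322, 160, 4, 9])]
br [([266.1, 124.4], 147, [257, 119, 19, 11]), ([196.2, 152.4], 112, [191, 148, 12, 10]), ([322.0, 190.3], 81, [317, 185, 11, 12]), ([548.1, 290.9], 19, [540, 290, 18, 2])]
bl [([125.4, 209.5], 19, [123, 208, 6, 4]), ([142.0, 209.9], 23, [140, 208, 6, 5])]
scene or [([205.4, 228.2], 70, [203, 219, 5, 21]), ([324.3, 264.5], 61, [323, 255, 4, 20])]
br [([174.0, 13.6], 22, [168, 13, 15, 2]), ([230.8, 18.6], 24, [224, 18, 16, 2]), ([11.0, 66.8], 332, [0, 58, 34, 19]), ([318.7, 76.5], 6, [318, 75, 2, 4]), ([388.7, 78.7], 18, [385, 77, 9, 4]), ([48.0, 161.8], 375, [0, 145, 78, 44]), ([227.9, 210.9], 172, [222, 201, 12, 24]), ([294.8, 263.9], 26, [291, 262, 8, 5]), ([286.6, 274.7], 40, [283, 272, 9, 6]), ([225.8, 318.5], 307, [213, 310, 27, 19]), ([334.8, 317.4], 195, [325, 310, 21, 16]), ([323.6, 334.9], 34, [321, 332, 6, 7])]
bl [([351.8, 25.3], 236, [337, 16, 25, 17]), ([343.5, 51.0], 6, [341, 51, 6, 1]), ([424.5, 265.8], 108, [420, 257, 10, 18]), ([445.1, 272.7], 114, [440, 264, 11, 19])]
(337, 240) [ 0.402 -0.147  0.104] [ 0.403 -0.149  0.091]
(404, 203) [ 0.499 -0.336  0.104] [ 0.501 -0.341  0.091]
(386, 309) [ 0.219 -0.266  0.104] [ 0.218 -0.27   0.091]
```

View pics/t1.png

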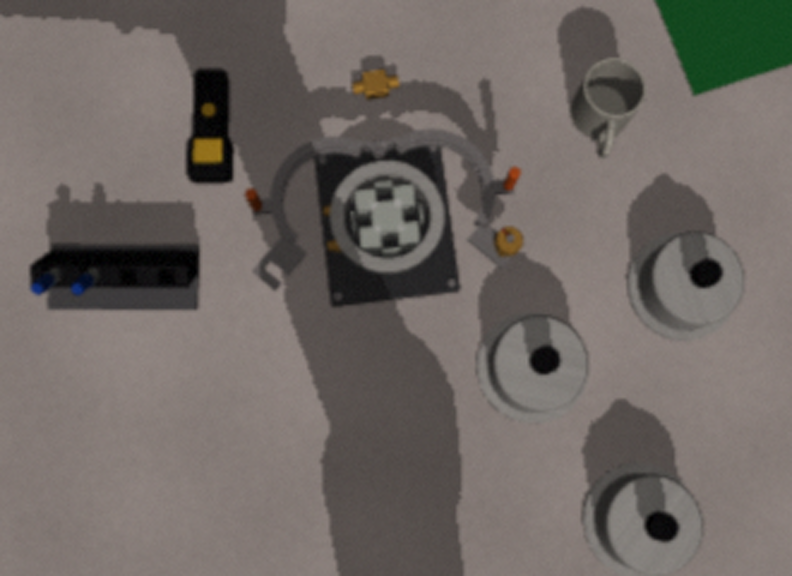

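View pics/s1.png

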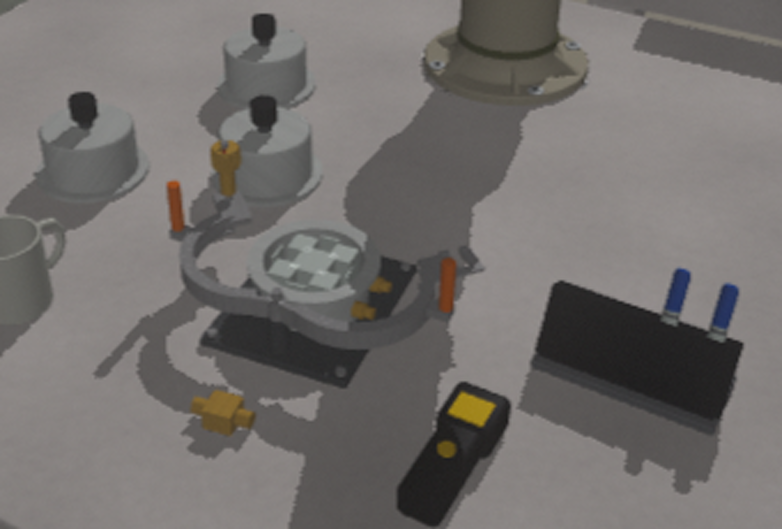

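```bash
python3 - <<'E'
from h import *
import math
t=capture("top");s=capture("scene")
pot=onz(t,(270.4,180.4),.06);print("pot",pot.round(4))
print("posts", tri([(t,(322.6,165)),(s,(205.4,228.2))]).round(3), tri([(t,(215.5,173.5)),(s,(324.3,264.5))]).round(3))
print("nut",tri([(t,(322,190.3)),(s,(227.9,206))]).round(3))
print("beacons",tri([(t,(125.4,209.5)),(s,(445.1,268))]).round(3),tri([(t,(142,209.9)),(s,(424.5,261))]).round(3))
for yaw in np.arange(-3,3.2,.5):
    q=inverse_kinematics([.5,0,.35],[math.pi,0,yaw]); print(yaw.round(2),None if q is None else np.round(q,2))
E
```

```text
pot [0.5803 0.0268 0.06  ]
posts [ 0.614 -0.121  0.097] [0.595 0.178 0.092]
nut [ 0.536 -0.111  0.119]
beacons [0.497 0.414 0.106] [0.495 0.37  0.106]
-3.0 [-0.71  0.08  0.7   1.55 -0.05  1.53  1.7 ]
-2.5 [-0.67  0.08  0.66  1.55 -0.05  1.53  2.2 ]
-2.0 [-0.64  0.08  0.62  1.55 -0.04  1.53  2.7 ]
-1.5 [-1.25  0.2   1.39  1.56 -0.2   1.54 -2.93]
-1.0 [-1.25  0.2   1.39  1.56 -0.2   1.54 -2.43]
-0.5 [-1.25  0.2   1.39  1.56 -0.2   1.54 -1.93]
0.0 [-0.79  0.08  0.79  1.55 -0.06  1.53 -1.57]
0.5 [-0.72  0.08  0.71  1.55 -0.05  1.53 -1.08]
1.0 [-0.76  0.08  0.75  1.55 -0.06  1.53 -0.57]
1.5 [-0.75  0.08  0.74  1.55 -0.05  1.53 -0.08]
2.0 [-0.73  0.08  0.73  1.55 -0.05  1.53  0.42]
2.5 [-0.72  0.08  0.72  1.55 -0.05  1.53  0.92]
3.0 [-0.71  0.08  0.7   1.55 -0.05  1.53  1.42]
```

```bash
python3 - <<'E'
from h import *
import math
goto_joints([0,.08,0,1.55,0,1.53,1.57])
s=sense();print(s["ee_pos"],s["orientation"])
reach([.50,.02,.36],[math.pi,0,math.pi])
s=sense();print(s["clock"],s["ee_pos"],np.round(s["joint_pos"],2))
c=capture("wrist");save(c["image"],"w1.png")
np.save("w1.npy",c,allow_pickle=True)
E
```

```text
[ 0.49076115 -0.03084976  0.34119837] [ 3.14136296 -0.01868826 -3.14078477]
3.1083 [0.50023383 0.02265707 0.36035098] [-0.06  0.09 -0.05  1.5   0.    1.55  1.46]
```

View pics/w1.png

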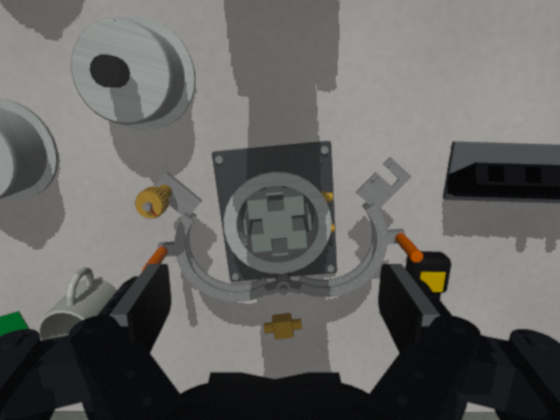

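```bash
python3 - <<'E'
from h import *
c=np.load("w1.npy",allow_pickle=True).item();im=c["image"]
save(im,"w1z.png",(200,130,160,180),4)
g=cv2.cvtColor(im,cv2.COLOR_BGR2GRAY)
for y in (223,): print(g[y,210:345].tolist())
E
```

```text
[148, 147, 148, 147, 147, 147, 148, 148, 149, 148, 144, 123, 85, 90, 122, 138, 142, 141, 142, 141, 142, 142, 142, 142, 140, 133, 108, 75, 63, 62, 63, 59, 59, 76, 97, 95, 78, 67, 62, 58, 49, 48, 56, 68, 73, 74, 75, 75, 75, 74, 73, 77, 86, 101, 105, 105, 104, 104, 105, 105, 104, 105, 104, 104, 104, 105, 104, 104, 104, 105, 104, 104, 103, 105, 105, 105, 105, 105, 104, 105, 103, 98, 85, 76, 74, 74, 75, 74, 74, 75, 74, 74, 73, 69, 56, 48, 47, 57, 78, 97, 93, 74, 61, 61, 62, 62, 61, 64, 79, 96, 101, 101, 101, 102, 105, 118, 136, 142, 143, 141, 133, 110, 89, 81, 91, 121, 140, 145, 144, 144, 144, 146, 145, 146, 147]
```

View pics/w1z.png

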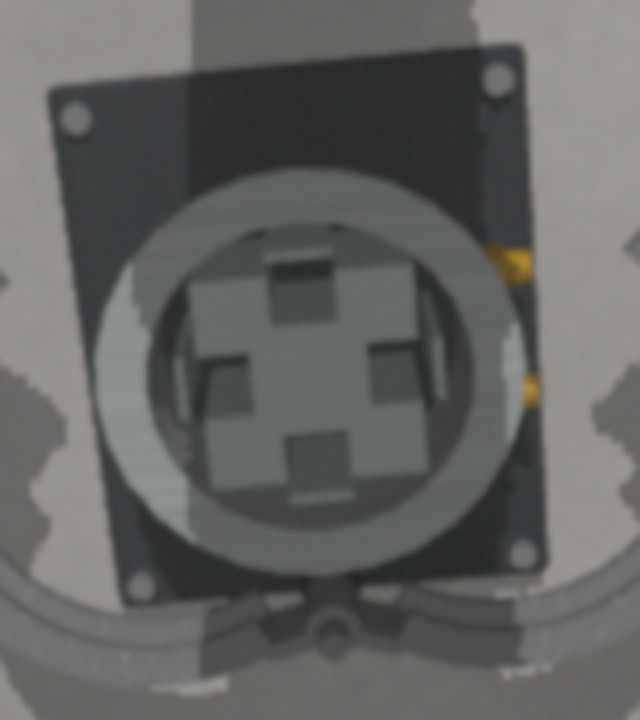

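```bash
cat > pot.py <<'E'
from h import *
E
python3 - <<'E'
from h import *
c=np.load("w1.npy",allow_pickle=True).item()
Z=lambda u,v:(u/4+200-.4,v/4+130-.4)
co=[onz(c,Z(*p),.058) for p in [(190,283),(414,262),(428,470),(212,490)]]
ctr=np.mean(co,0);print(ctr.round(4))
# angle of base/insert edges
for a,b in ((0,1),(3,2),(0,3),(1,2)):
    d=co[b]-co[a];print(np.degrees(np.arctan2(d[1],d[0])).round(2),np.linalg.norm(d).round(4))
fl=[onz(c,Z(*p),.06) for p in [(95,372),(528,372),(312,167),(312,575)]]
print(fl)
bp=[onz(c,Z(*p),.01) for p in [(76,118),(498,80),(523,554),(141,586)]]
print(np.round(bp,4), (bp[3]-bp[0])[:2],(bp[2]-bp[1])[:2])
for z in (.06,.072,.08):print(onz(c,Z(333,632),z))
E
```

```text
[0.5827 0.0265 0.058 ]
95.8 0.0698
95.98 0.0704
4.79 0.0704
5.28 0.0702
[array([ 0.57999678, -0.04155365,  0.06      ]), array([0.5794649 , 0.09491317, 0.06      ]), array([0.51394216, 0.0263868 , 0.06      ]), array([0.65091724, 0.02731534, 0.06      ])]
[[ 0.5081 -0.052   0.01  ]
 [ 0.4949  0.0884  0.01  ]
 [ 0.6689  0.1054  0.01  ]
 [ 0.6825 -0.0352  0.01  ]] [0.17434821 0.01680583] [0.17396494 0.01696948]
[0.67207563 0.03447371 0.06      ]
[0.66503792 0.03411345 0.072     ]
[0.66034612 0.03387327 0.08      ]
```

```bash
python3 - <<'E'
from h import *
import math
reach([.42,.37,.30],[math.pi,0,math.pi])
c=capture("wrist");save(c["image"],"w2.png");np.save("w2.npy",c,allow_pickle=True)
reach([.46,.33,.28],[math.pi,0,math.pi/2])
s=sense();print(s["clock"],s["ee_pos"],np.round(s["joint_pos"],2))
c=capture("wrist");save(c["image"],"w3.png");np.save("w3.npy",c,allow_pickle=True)
E
```

```text
5.8667 [0.46011023 0.32989313 0.28016723] [-0.55  0.25 -0.16  1.49  0.04  1.41 -0.71]
```

View pics/w2.png

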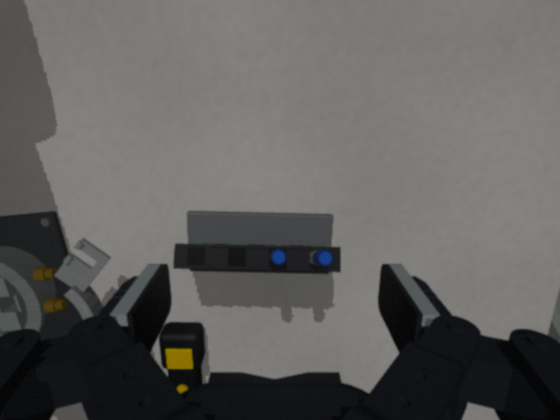

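View pics/w3.png

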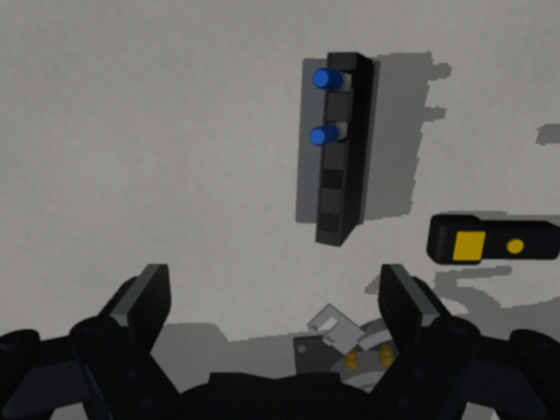

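```bash
python3 - <<'E'
from h import *
for n,cr in (("w2",(160,200,200,120)),("w3",(280,40,120,220))):
    c=np.load(n+".npy",allow_pickle=True).item();im=c["image"]
    print(n,blobs(blue(im),30)); 
    k=4 if n=="w2" else 2.7
    z=cv2.convertScaleAbs(im,alpha=1.8); save(z,n+"z.png",cr,k)
E
```

```text
w2 [([278.1, 256.5], 206, [270, 249, 17, 16]), ([323.3, 257.2], 246, [313, 250, 20, 16])]
w3 [([327.3, 78.4], 515, [313, 68, 31, 21]), ([323.9, 134.5], 478, [310, 124, 29, 22])]
```

View pics/w2z.png

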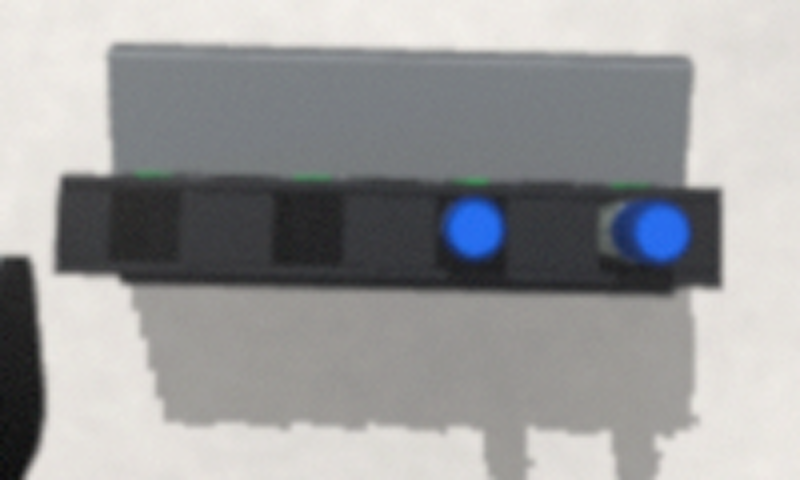

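View pics/w3z.png

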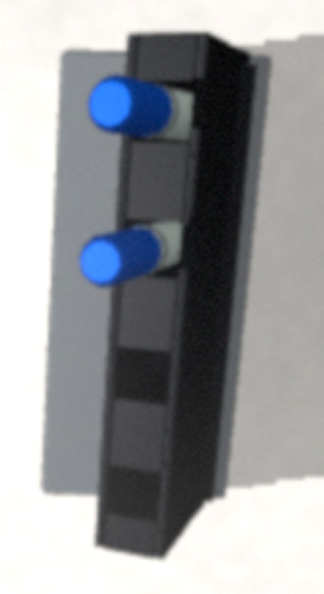

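```bash
python3 - <<'E'
from h import *
a=np.load("w2.npy",allow_pickle=True).item();b=np.load("w3.npy",allow_pickle=True).item()
P={}
for n,u,v in (("t22",(278.1,256.6),(317.2,135.7)),("t66",(324.6,257.6),(320.5,77.9)),("m-66",(195.9,256.1),(329.3,221.1)),("m-22",(236.6,256.9),(332.6,178.5))):
    P[n]=tri([(a,u),(b,v)]);print(n,P[n].round(4),(proj(a,P[n])-u).round(1),(proj(b,P[n])-v).round(1))
d=P["t66"]-P["t22"];print(d,np.degrees(np.arctan2(-d[0],d[1])))
yaw=np.arctan2(-d[0],d[1])
d=P["m-22"]-P["m-66"];print(d,np.degrees(np.arctan2(-d[0],d[1])))
# base edge yaw
e=[onz(a,(x/4+159.6,y/4+199.6),.01) for x,y in ((112,45),(690,58))];d=e[1]-e[0];print(np.degrees(np.arctan2(-d[0],d[1])),np.linalg.norm(d))
y=np.radians(1.5)
ax=np.array([-np.sin(np.radians(25))*np.cos(y),-np.sin(np.radians(25))*np.sin(y),np.cos(np.radians(25))])
for k in("t22","t66"):
  m=P[k]-.05*ax;print(k,m)
E
```

```text
t22 [0.4931 0.3715 0.1139] [[ 0.4 -0.1]] [[0.1 0.4]]
t66 [0.4939 0.4153 0.1149] [[ 0.2 -0.1]] [[0.1 0.3]]
m-66 [0.5134 0.2829 0.0695] [[ 0.4 -0.2]] [[0.1 0.4]]
m-22 [0.5144 0.3267 0.0702] [[ 0. -0.]] [[0. 0.]]
[0.00079876 0.04377255 0.00097011] -1.0454199727038431
[0.00092084 0.04380704 0.00078119] -1.2042061860635096
-1.555372116962305 0.1762066414732349
t22 [0.51422636 0.3720521  0.06862746]
t66 [0.51502512 0.41582465 0.06959757]
```

```bash
cat >> h.py <<'E'
PY=0.0951; PC=np.array([.5826,.0266]); px=np.array([np.cos(PY),np.sin(PY),0]); py=np.array([-np.sin(PY),np.cos(PY),0])
def potp(x,y,z): return np.array([PC[0],PC[1],0])+x*px+y*py+np.array([0,0,z])
def rpy(x,z):
    z=z/np.linalg.norm(z); x=x-z*(x@z); x/=np.linalg.norm(x); R=np.c_[x,np.cross(z,x),z]
    return Ro.from_matrix(R).as_euler('xyz').tolist()
DY=-.021;S,C=np.sin(np.radians(25)),np.cos(np.radians(25))
ba=np.array([-S*np.cos(DY),-S*np.sin(DY),C]); dy=np.array([-np.sin(DY),np.cos(DY),0])
down=np.array([0,0,-1.])
def st(m=""):
    s=sense();print(m,round(s["clock"],2),np.round(s["ee_pos"],4),"F",np.round(s["contact_force"],1),"w",round(s["grip_width"],4))
E
python3 - <<'E'
from h import *
tip=np.array([.4939,.4153,.1147]); o=rpy(dy,-ba); up=rpy(py,down)
g=tip-.019*ba
print(o,up,inverse_kinematics(g.tolist(),o),inverse_kinematics((g+.1*ba).tolist(),o),inverse_kinematics(potp(0,-.029,.1).tolist(),up))
reach((g+.07*ba).tolist(),o); st()
move_linear(g.tolist(),o,velocity=.08,force_limit=15); st("at")
grab(40); st("grab")
c=capture("wrist");save(c["image"],"w4.png")
move_linear((g+.085*ba).tolist(),o,velocity=.1); st("lift")
c=capture("wrist");save(c["image"],"w5.png")
E
```

```text
[2.705260340591211, 2.220446049250313e-16, 1.5497963267948962] [-3.1415926535897927, 0.0, 1.6658963267948965] [-0.84365361  0.39873847 -0.0917211   1.79427919  0.57175429  0.76716954
 -1.32569215] [-0.82358491  0.24989036 -0.18621153  1.77146159  0.5173845   0.9501448
 -1.28840546] [-0.07935144  0.41790885  0.03668531  1.67784257 -0.01719939  1.04615496
  0.05789506]
 6.56 [0.4717 0.416  0.1606] F [0.2 0.4 0.6] w 0.085
at 7.58 [0.5019 0.4156 0.098 ] F [-0.5 -0.1 -0.2] w 0.0853
grab 8.22 [0.5026 0.4152 0.0981] F [ 2.  -0.7  2.3] w 0.0147
lift 9.28 [0.4659 0.4154 0.1736] F [-0.3 -1.  -0.7] w 0.0152
```

View pics/w5.png

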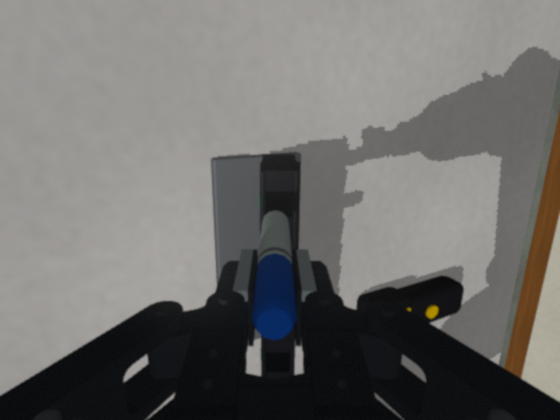

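```bash
python3 - <<'E'
from h import *
up=rpy(py,down)
reach([.48,.33,.27],up)
reach(potp(0,-.029,.21).tolist(),up);st("above")
c=capture("wrist");save(c["image"],"w6.png")
c=capture("scene");save(c["image"],"s6.png",(130,140,250,200),3)
E
```

```text
above 11.35 [5.853e-01 4.000e-04 2.101e-01] F [-0.7  0.1 -0.2] w 0.0151
```

View pics/w6.png

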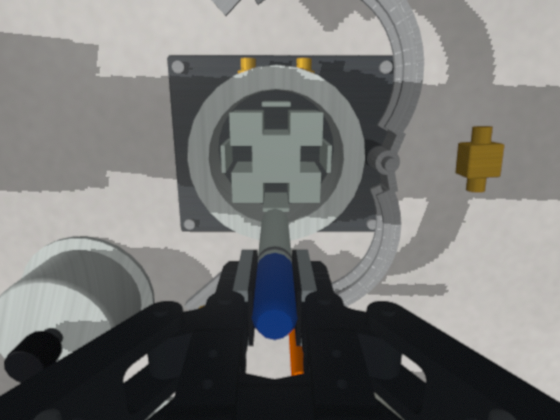

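View pics/s6.png

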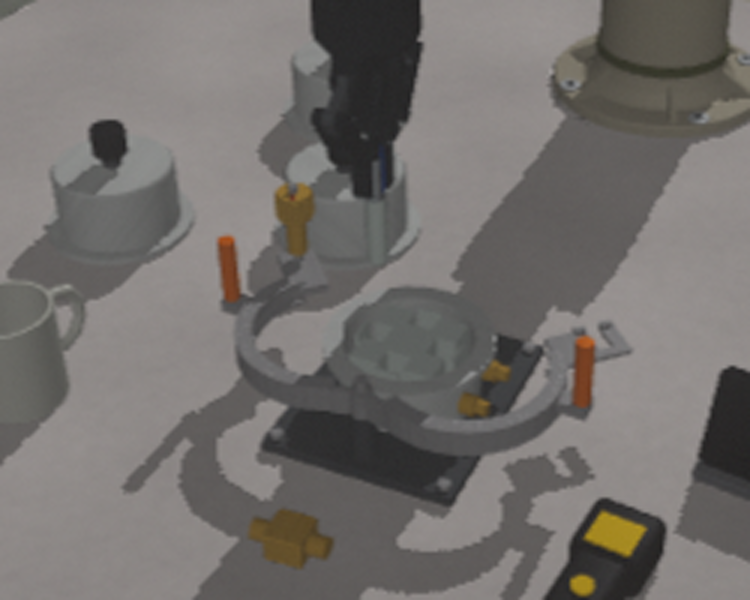

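```bash
python3 - <<'E'
from h import *
up=rpy(py,down)
sleep(.3);st()
move_linear(potp(0,-.029,.155).tolist(),up,velocity=.1);sleep(.2);st()
r=move_linear(potp(0,-.029,.0965).tolist(),up,velocity=.05,force_limit=6);print(r);sleep(.2);st()
c=capture("wrist");save(c["image"],"w7.png")
E
```

```text
11.75 [ 0.5854 -0.0019  0.2101] F [-0.6  0.1 -0.3] w 0.0151
 12.65 [ 0.5859 -0.0023  0.1559] F [ 0.5 -0.2 -0.8] w 0.0149
False
 14.17 [ 0.5855 -0.0023  0.0968] F [-1.1  0.1 -0. ] w 0.0152
```

View pics/w7.png

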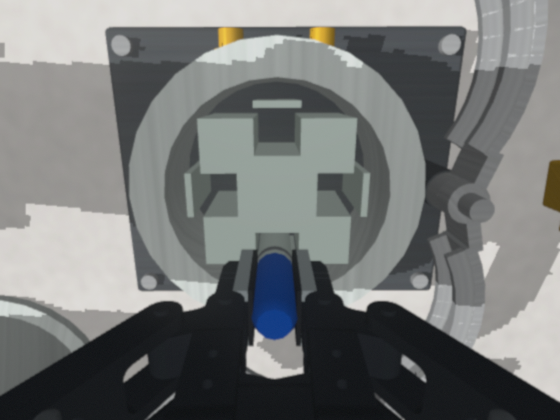

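```bash
python3 - <<'E'
from h import *
up=rpy(py,down)
gripper_open()
move_linear(potp(0,-.029,.20).tolist(),up,velocity=.15);st()
tip=np.array([.4931,.3715,.1142]); o=rpy(dy,-ba); g=tip-.019*ba
reach([.48,.30,.25],up)
c=capture("wrist");save(c["image"],"w8.png")
reach((g+.07*ba).tolist(),o); sleep(.2);st()
move_linear(g.tolist(),o,velocity=.08,force_limit=15); st("at")
grab(40); st("grab")
move_linear((g+.085*ba).tolist(),o,velocity=.1); st("lift")
reach([.48,.30,.27],up)
reach(potp(0,.029,.21).tolist(),up);sleep(.4);st("above")
c=capture("wrist");save(c["image"],"w9.png")
move_linear(potp(0,.029,.155).tolist(),up,velocity=.1);sleep(.2);st()
r=move_linear(potp(0,.029,.0965).tolist(),up,velocity=.05,force_limit=6);print(r);sleep(.2);st()
c=capture("wrist");save(c["image"],"w10.png")
E
```

```text
15.74 [ 0.5848 -0.0023  0.1989] F [-0.1  0.2 -0.6] w 0.0857
 17.93 [0.4737 0.3708 0.1616] F [-0.2 -0.2 -0.1] w 0.0851
at 18.96 [0.5012 0.3718 0.0975] F [ 0.8 -0.3 -0.2] w 0.0854
grab 19.6 [0.5017 0.3714 0.0975] F [2.  0.7 1.8] w 0.0151
lift 20.6 [0.4652 0.3716 0.1731] F [-0.2 -0.1 -1. ] w 0.0151
above 22.75 [0.5798 0.056  0.2101] F [ 0.6  0.  -1. ] w 0.015
 23.7 [0.5803 0.0556 0.1559] F [ 0.3  0.2 -0.8] w 0.0151
False
 25.22 [0.58   0.0555 0.0968] F [-0.2  0.1 -0.2] w 0.0148
```

View pics/w10.png

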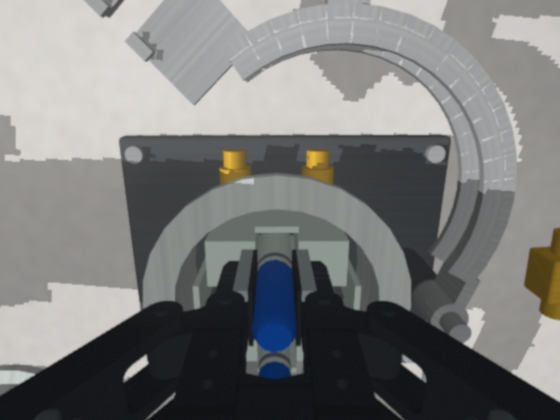

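View pics/w8.png

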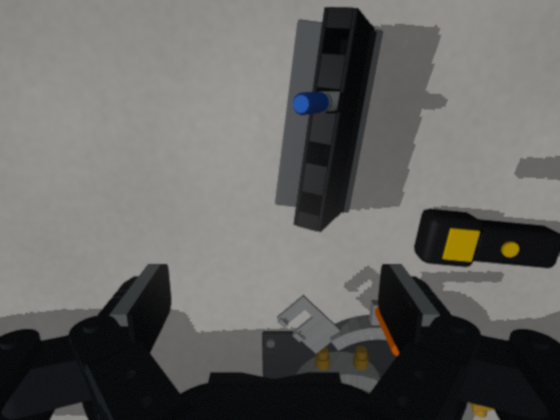

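```bash
python3 - <<'E'
from h import *
up=rpy(py,down)
gripper_open()
move_linear(potp(0,.029,.25).tolist(),up,velocity=.15);st()
c=capture("scene");save(c["image"],"s11.png",(130,100,250,200),3)
c=capture("top");save(c["image"],"t11.png",(110,90,330,240),2.4)
reach([.49,-.28,.30],up);sleep(.3);st()
c=capture("wrist");save(c["image"],"w11.png");np.save("w11.npy",c,allow_pickle=True)
E
```

```text
27.12 [0.5793 0.0554 0.2489] F [ 0.3 -0.2 -0.2] w 0.0852
 28.84 [ 0.4904 -0.2792  0.2999] F [ 0.8 -0.  -0. ] w 0.0852
```

View pics/s11.png

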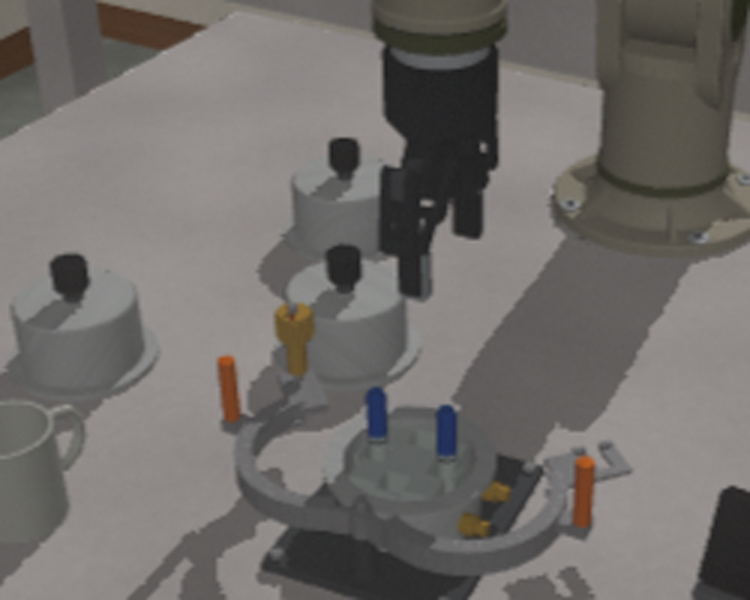

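View pics/t11.png

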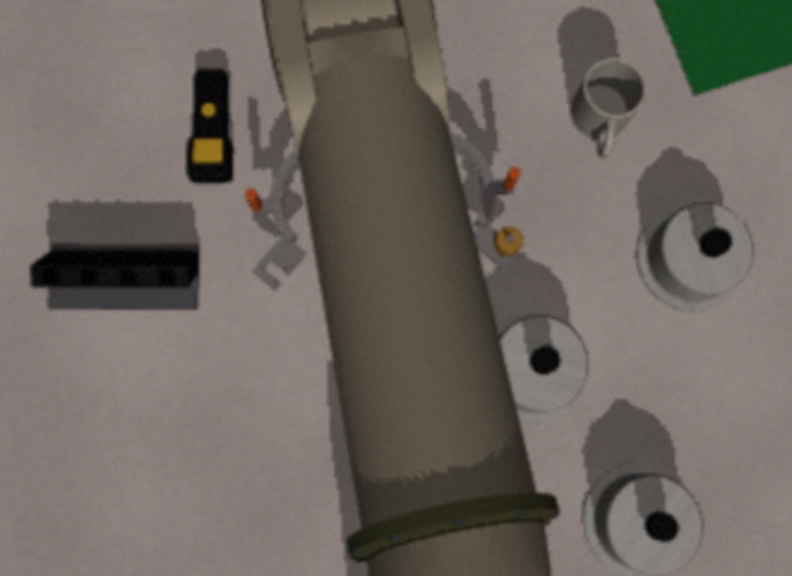

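View pics/w11.png

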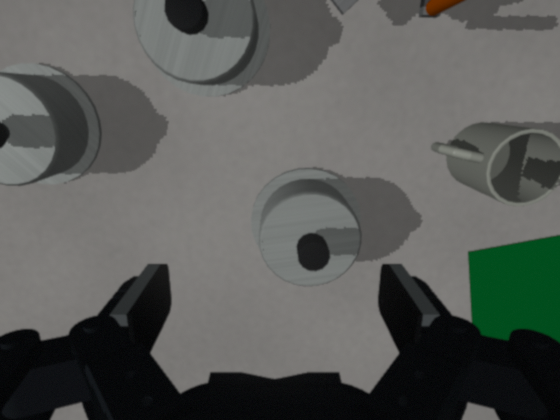

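```bash
python3 - <<'E'
from h import *
c=np.load("w11.npy",allow_pickle=True).item();im=c["image"]
print([b for b in blobs(dark(im,40)[:290],100)])
save(cv2.convertScaleAbs(im,alpha=1.6),"w11z.png",(240,155,140,140),4)
E
```

```text
[([187.1, 14.5], 1151, [166, 0, 42, 34]), ([3.1, 133.9], 145, [0, 124, 9, 23]), ([312.7, 251.5], 877, [298, 234, 31, 36]), ([158.5, 279.5], 425, [143, 265, 27, 25]), ([389.9, 279.4], 434, [380, 265, 27, 25]), ([128.1, 283.8], 106, [119, 277, 18, 13]), ([420.3, 283.8], 106, [412, 277, 18, 13])]
```

View pics/w11z.png

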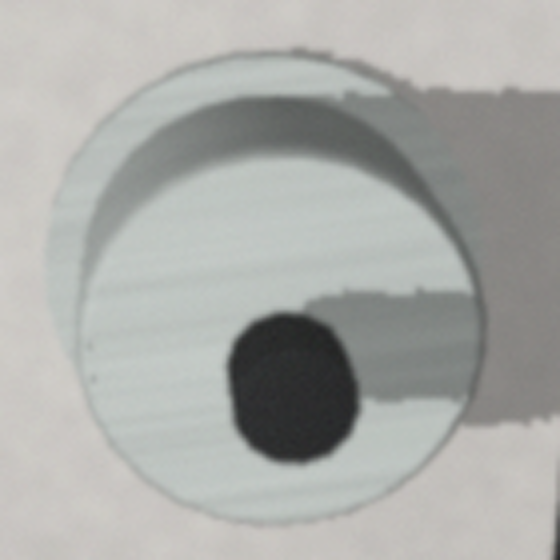

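```bash
python3 - <<'E'
from h import *
c=np.load("w11.npy",allow_pickle=True).item()
a=onz(c,(310.1,238.9),.066);b=onz(c,(313.6,254.1),.104);d=onz(c,(312.7,251.5),.094);print(a,b,d)
for r,z,n in((.056,.066,a),(.016,.104,b)):
    print(proj(c,n+np.array([r,0,0])),proj(c,n+np.array([0,r,0])))
g=(a[:2]+b[:2]+d[:2])/3; print(g)
up=rpy(py,down)
for z in (.094,.16,.26):print(inverse_kinematics([g[0],g[1],z],up))
reach([g[0],g[1],.17],up);sleep(.2);st()
c=capture("wrist");save(c["image"],"w12.png")
E
```

```text
[ 0.53455566 -0.35045051  0.066     ] [ 0.53429698 -0.35054734  0.104     ] [ 0.53469046 -0.35235614  0.094     ]
[[361.51842013 243.48687611]] [[316.86733852 188.77133186]]
[[329.87326149 255.53247838]] [[315.72116019 238.94160062]]
[ 0.53451437 -0.351118  ]
[ 0.40988669  0.5318968   0.16868145  1.53011714 -0.09629583  1.08771785
  0.69555726]
[ 0.40421349  0.47214079  0.17748043  1.46347885 -0.08580984  1.21356545
  0.68779031]
[ 0.40014434  0.414795    0.18806615  1.32067386 -0.07636598  1.41309899
  0.67970629]
 29.76 [ 0.5356 -0.3508  0.1727] F [ 1.  -0.1 -0.3] w 0.0855
```

View pics/w12.png

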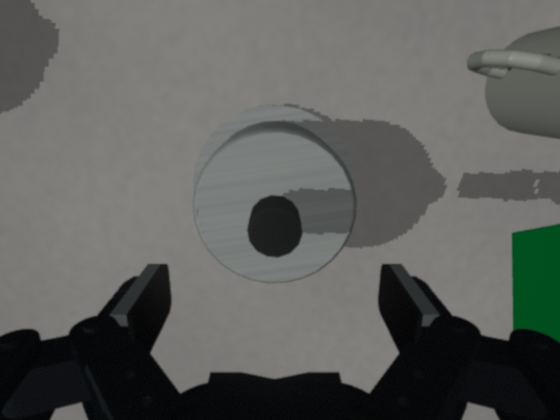

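```bash
python3 - <<'E'
from h import *
up=rpy(py,down)
print(move_linear([.5344,-.3505,.094],up,velocity=.08,force_limit=10));st("at")
grab(80);st("grab")
move_linear([.5344,-.3505,.26],up,velocity=.12);sleep(.2);st("lift")
c=capture("scene");save(c["image"],"s13.png",(130,60,250,240),2.5)
c=capture("wrist");save(c["image"],"w13.png")
E
```

```text
False
at 30.91 [ 0.5348 -0.3508  0.0947] F [0.8 0.2 0.3] w 0.0853
grab 31.46 [ 0.5348 -0.3507  0.0947] F [-0.2  0.   5.1] w 0.0301
lift 33.19 [ 0.5342 -0.3504  0.2594] F [-0.4  0.2 -5. ] w 0.0299
```

View pics/s13.png

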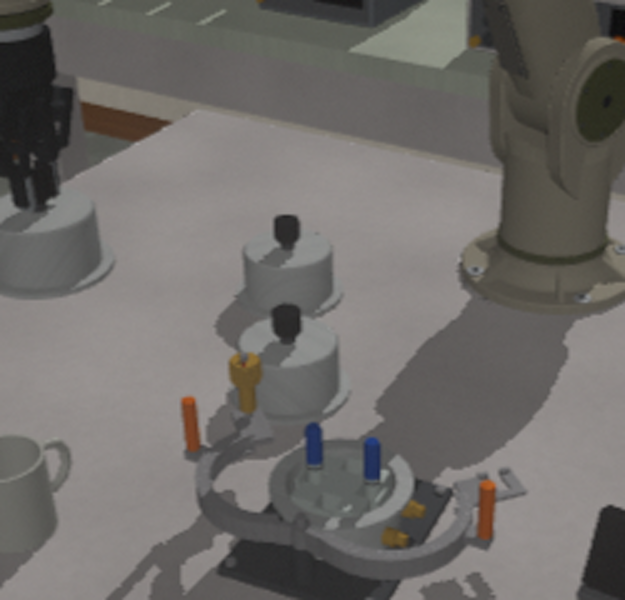

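View pics/w13.png

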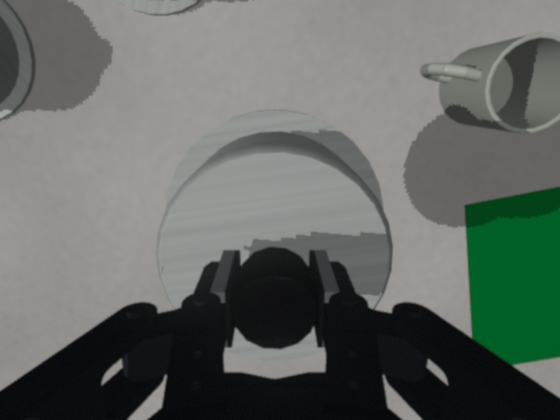

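```bash
python3 - <<'E'
from h import *
c=capture("wrist");im=c["image"]
e=sense()["ee_pos"]
th=np.linspace(0,2*np.pi,200)
for off in (-.003,0,.003):
    for r,z in((.056,.231),(.068,.171)):
        P=np.c_[e[0]+off*py[0]+r*np.cos(th),e[1]+off*py[1]+r*np.sin(th),0*th+z]
        q=proj(c,P);print(off,z,q.min(0).round(1),q.max(0).round(1))
g=cv2.cvtColor(im,cv2.COLOR_BGR2GRAY);print(g[100:165,275].tolist())
print(g[250,150:166].tolist(),g[250,382:400].tolist())
E
```

```text
-0.003 0.231 [156.9 145.6] [398.5 365.3]
-0.003 0.171 [168.  110.2] [385.6 315.8]
0 0.231 [156.3 138.4] [399.2 360.5]
0 0.171 [167.6 104.7] [386.1 312. ]
0.003 0.231 [155.6 131.1] [399.8 355.6]
0.003 0.171 [167.1  99.3] [386.5 308.2]
[151, 151, 150, 151, 151, 150, 152, 151, 150, 141, 132, 140, 143, 143, 144, 146, 149, 151, 151, 150, 152, 150, 150, 148, 146, 143, 143, 145, 147, 147, 143, 126, 92, 77, 77, 78, 78, 78, 79, 80, 79, 78, 78, 80, 81, 85, 90, 96, 100, 104, 108, 115, 129, 143, 148, 149, 150, 150, 149, 149, 147, 148, 147, 147, 147]
[149, 149, 149, 149, 149, 146, 139, 136, 140, 147, 151, 150, 148, 149, 149, 148] [100, 101, 102, 101, 100, 101, 97, 87, 79, 80, 107, 141, 149, 150, 149, 151, 151, 152]
```

```bash
python3 - <<'E'
from h import *
up=rpy(py,down)
reach(potp(0,-.12,.27).tolist(),up)
move_linear(potp(0,.0012,.27).tolist(),up,velocity=.15);sleep(.4);st("above")
c=capture("scene");save(c["image"],"s14.png",(130,100,250,240),2.5)
print(move_linear(potp(0,.0012,.185).tolist(),up,velocity=.08,force_limit=8));sleep(.2);st()
c=capture("scene");save(c["image"],"s15.png",(130,100,250,240),2.5)
E
```

```text
above 35.73 [0.5825 0.0275 0.27  ] F [-0.4  0.3 -5.1] w 0.03
False
 37.19 [0.5827 0.0278 0.1855] F [ 0.8 -0.9 -4.8] w 0.0301
```

View pics/s14.png

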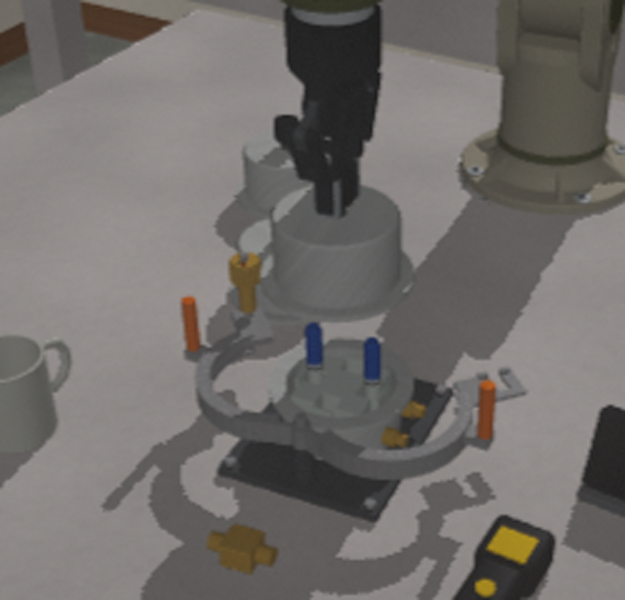

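View pics/s15.png

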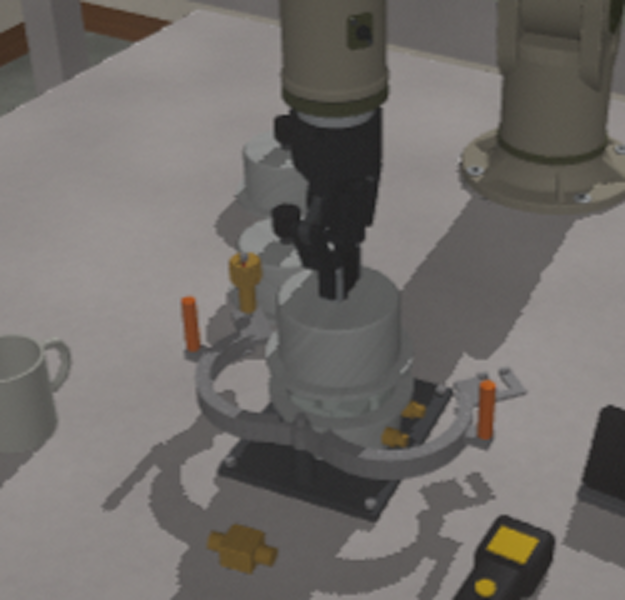

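```bash
python3 - <<'E'
from h import *
up=rpy(py,down)
print(move_linear(potp(0,.0012,.152).tolist(),up,velocity=.03,force_limit=8));sleep(.2);st()
c=capture("wrist");save(c["image"],"w16.png")
gripper_open();st()
move_linear(potp(0,-.0,.30).tolist(),up,velocity=.15)
reach([.50,.02,.36],[np.pi,0,np.pi]);sleep(.4);st()
c=capture("wrist");save(c["image"],"w17.png");np.save("w17.npy",c,allow_pickle=True)
save(cv2.convertScaleAbs(c["image"],alpha=1.5),"w17z.png",(200,130,160,180),3.3)
c=capture("scene");save(c["image"],"s17.png",(150,180,250,200),3)
E
```

```text
True
 38.37 [0.5821 0.0278 0.1547] F [-0.3 -0.3  5. ] w 0.03
 39.0 [0.5807 0.0277 0.1527] F [-0.5  0.5  0.6] w 0.0856
 41.84 [0.5    0.02   0.3599] F [0.8 0.3 0.2] w 0.0855
```

View pics/w17.png

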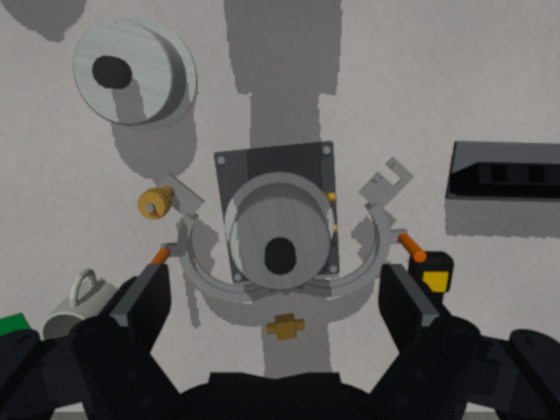

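View pics/w17z.png

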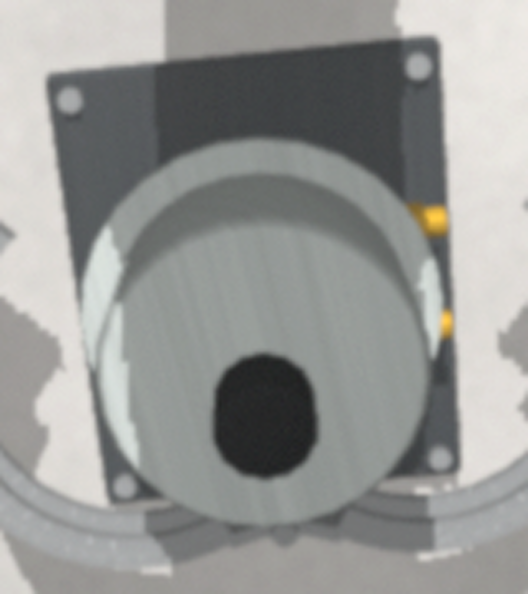

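View pics/s17.png

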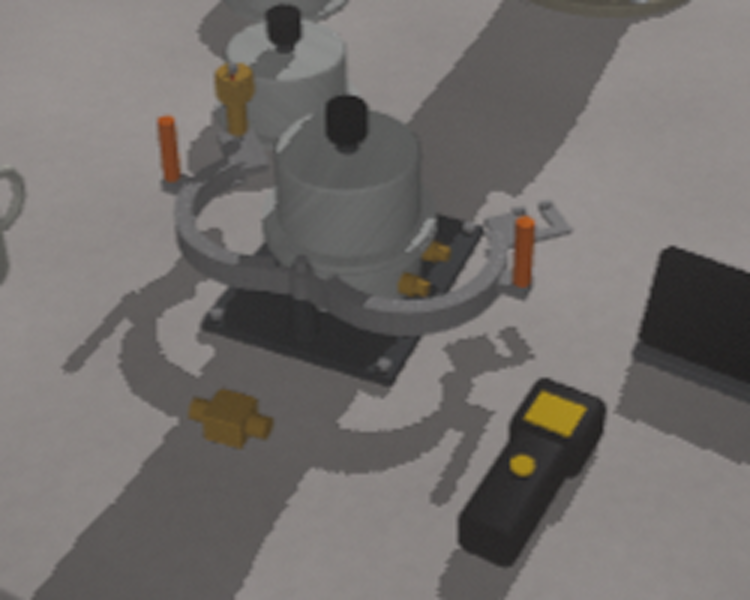

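```bash
python3 - <<'E'
from h import *
c=np.load("w17.npy",allow_pickle=True).item();im=c["image"]
g=cv2.cvtColor(im,cv2.COLOR_BGR2GRAY)
e=sense()["ee_pos"]
th=np.linspace(0,2*np.pi,400)
def circ(cx,cy,r,z): return proj(c,np.c_[cx+r*np.cos(th),cy+r*np.sin(th),0*th+z])
for r,z in ((.068,.066),(.056,.126),(.016,.164)):
    q=circ(PC[0],PC[1],r,z);print(z,q.min(0).round(1),q.max(0).round(1))
Z=lambda u,v:np.array((u/3.3+200-.35,v/3.3+130-.35))
print("obs flange L/R/top",Z(82,300),Z(443,300),Z(264,137)); print("obs disc",Z(98,350),Z(430,360),Z(270,524))
print("bolts",[onz(c,Z(*p),.01).round(4) for p in ((70,100),(418,67),(440,458),(124,486))])
print([b for b in blobs(dark(im,45)[:285],200) if 200<b[0][0]<350])
E
```

```text
0.066 [225.4 173.4] [334.6 275.9]
0.126 [229.2 197. ] [332.5 292.2]
0.164 [265.2 247.4] [297.8 277. ]
obs flange L/R/top [224.49848485 220.55909091] [333.89242424 220.55909091] [279.65       171.16515152]
obs disc [229.3469697  235.71060606] [329.9530303  238.74090909] [281.46818182 288.43787879]
bolts [array([ 0.5084, -0.0518,  0.01  ]), array([0.4951, 0.0885, 0.01  ]), array([0.669 , 0.1055, 0.01  ]), array([ 0.6828, -0.0354,  0.01  ])]
[([279.8, 255.8], 905, [265, 238, 31, 36])]
```

```bash
python3 - <<'E'
from h import *
up=rpy(py,down)
b=potp(-.0010,.0012,0)   # TCP where knob is held (incl. bias)
reach((b+[0,0,.22]).tolist(),up);sleep(.3)
move_linear((b+[0,0,.154]).tolist(),up,velocity=.1,force_limit=8);st()
grab(60);sleep(.3);st("grab")
move_linear((b+[0,0,.159]).tolist(),up,velocity=.03)
t=b+.0024*px+.0009*py
move_linear((t+[0,0,.159]).tolist(),up,velocity=.02);sleep(.3);st("shift")
print(move_linear((t+[0,0,.152]).tolist(),up,velocity=.02,force_limit=6));sleep(.3);st()
gripper_open();sleep(.2);st()
move_linear(potp(0,0,.30).tolist(),up,velocity=.15)
reach([.50,.02,.36],[np.pi,0,np.pi]);sleep(.4);st()
c=capture("wrist");save(c["image"],"w18.png");np.save("w18.npy",c,allow_pickle=True)
save(cv2.convertScaleAbs(c["image"],alpha=1.5),"w18z.png",(200,130,160,180),3.3)
print([b for b in blobs(dark(c["image"],45)[:285],200) if 200<b[0][0]<350])
th=np.linspace(0,2*np.pi,400)
def circ(cx,cy,r,z): return proj(c,np.c_[cx+r*np.cos(th),cy+r*np.sin(th),0*th+z])
for r,z in ((.068,.066),(.056,.126),(.016,.164)):
    q=circ(PC[0],PC[1],r,z);print(z,q.min(0).round(1),q.max(0).round(1))
E
```

```text
44.38 [0.5819 0.0277 0.1546] F [-0.5 -0.3  0.8] w 0.0854
grab 45.23 [0.5819 0.0277 0.1545] F [ 0.7 -0.6  5.4] w 0.0303
shift 46.12 [0.5837 0.0288 0.159 ] F [ 0.1  0.2 -5.8] w 0.0303
True
 46.73 [0.5841 0.0288 0.1545] F [-0.9 -0.2  6.2] w 0.0306
 47.52 [0.5828 0.0287 0.1528] F [ 0.5 -0.5  0.7] w 0.0853
 50.37 [0.5    0.02   0.3599] F [-0.2  0.7  0.3] w 0.0856
[([280.8, 257.7], 897, [266, 240, 31, 36])]
0.066 [225.4 173.4] [334.6 275.9]
0.126 [229.2 197. ] [332.5 292.2]
0.164 [265.2 247.4] [297.8 277. ]
```

View pics/w18z.png

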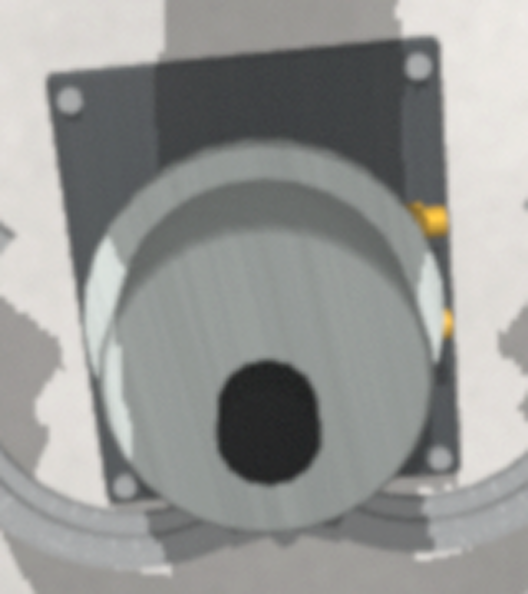

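```bash
cat >> h.py <<'E'
HX,RP=.082,np.hypot(.147,.065); THS=np.arctan2(.065,-.147)
def push_pose(side,th,z,d=.018):
    # th = angle magnitude about hinge in pot frame (shut at THS); side +1 left, -1 right
    u=np.array([np.cos(th),side*np.sin(th)]); t=np.array([-np.sin(th),side*np.cos(th)])  # closing dir
    p=np.array([HX,0])+RP*u-d*t
    tx=t if side<0 else -t
    return potp(p[0],p[1],z), rpy(tx[0]*px+tx[1]*py,down)
E
python3 - <<'E'
from h import *
for side in (1,-1):
  for th in np.radians([95,105,125,145,158]):
    p,o=push_pose(side,th,.118);q=inverse_kinematics(p.tolist(),o);print(side,p.round(3),round(o[2],2),None if q is None else np.round(q,2))
th=np.radians(100)
grab(40)
p,o=push_pose(1,th,.22); reach(p.tolist(),o);sleep(.2);st()
p,o=push_pose(1,th,.118); print(move_linear(p.tolist(),o,velocity=.12,force_limit=8));st()
c=capture("scene");save(c["image"],"s19.png",(150,140,250,200),3)
c=capture("wrist");save(c["image"],"w19.png")
E
```

```text
1 [0.653 0.196 0.118] 0.18 [-0.38  0.59  0.06  1.37 -0.04  1.18 -1.7 ]
1 [0.625 0.191 0.118] 0.36 [-0.36  0.53  0.02  1.46 -0.01  1.15 -1.55]
1 [0.574 0.168 0.118] 0.71 [-0.29  0.43 -0.06  1.62  0.03  1.1  -1.23]
1 [0.533 0.129 0.118] 1.06 [-0.2   0.33 -0.12  1.75  0.04  1.06 -0.85]
1 [0.515 0.097 0.118] 1.28 [-0.14  0.29 -0.13  1.82  0.04  1.04 -0.57]
-1 [ 0.683 -0.126  0.118] -3.13 [ 0.17  0.62 -0.06  1.32  0.03  1.2   1.69]
-1 [ 0.655 -0.127  0.118] 2.97 [ 0.18  0.56 -0.05  1.41  0.03  1.17  1.53]
-1 [ 0.601 -0.114  0.118] 2.63 [ 0.17  0.45 -0.04  1.58  0.02  1.11  1.18]
-1 [ 0.554 -0.084  0.118] 2.28 [ 0.14  0.35 -0.05  1.73  0.02  1.06  0.78]
-1 [ 0.53  -0.056  0.118] 2.05 [ 0.1   0.3  -0.06  1.8   0.02  1.04  0.51]
 53.99 [0.6389 0.1939 0.2202] F [-0.6 -0.4 -0.2] w -0.0
False
 54.99 [0.6393 0.1943 0.119 ] F [-0.2 -0.4 -0.1] w -0.0003
```

View pics/s19.png

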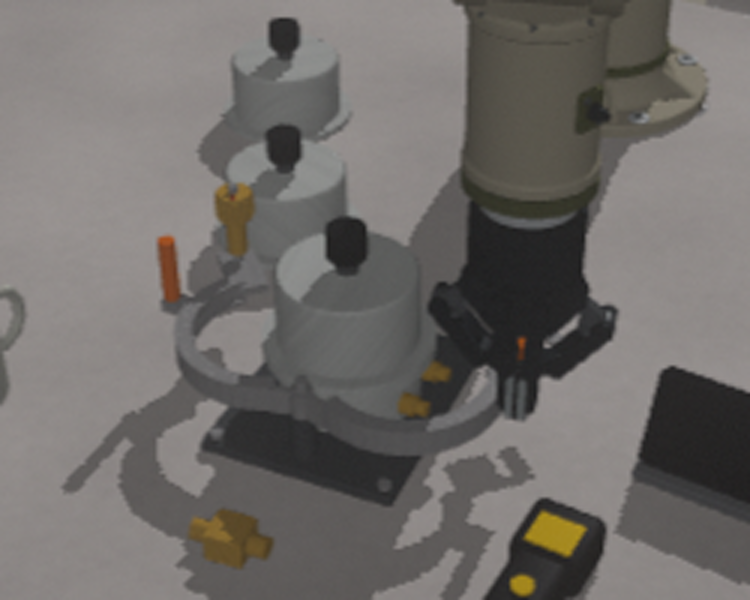

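View pics/w19.png

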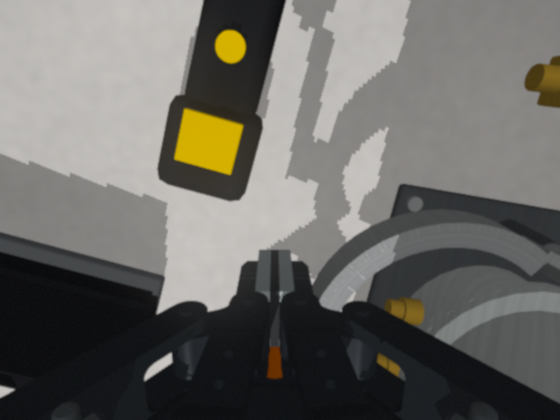

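```bash
python3 - <<'E'
from h import *
for th in list(np.radians(np.arange(108,153,9)))+[THS-.02]:
    p,o=push_pose(1,th,.118); r=move_linear(p.tolist(),o,velocity=.08,force_limit=20); st(f"{np.degrees(th):.0f} {r}")
    if r: break
p,o=push_pose(1,THS+.045,.118); print(move_linear(p.tolist(),o,velocity=.02,force_limit=15));st()
c=capture("scene");save(c["image"],"s20.png",(150,140,250,200),3)
c=capture("wrist");save(c["image"],"w20.png")
E
```

```text
108 False 55.52 [0.6172 0.1891 0.1187] F [ 0.8  0.2 -0.4] w 0.0001
117 False 55.99 [0.5937 0.1798 0.1182] F [1.1 1.1 0.4] w -0.0001
126 False 56.46 [0.5718 0.167  0.1181] F [ 0.6 -0.4  0.5] w -0.0001
135 False 56.92 [0.5522 0.1509 0.1181] F [ 0.1 -0.  -0.7] w 0.0001
144 False 57.39 [0.5354 0.132  0.1181] F [-0.7  0.   0.7] w 0.0002
155 False 57.93 [0.5192 0.1057 0.1181] F [ 0.8  0.7 -0. ] w 0.0005
True
 58.33 [0.5169 0.1026 0.118 ] F [1.5 1.5 1.4] w -0.0001
```

View pics/s20.png

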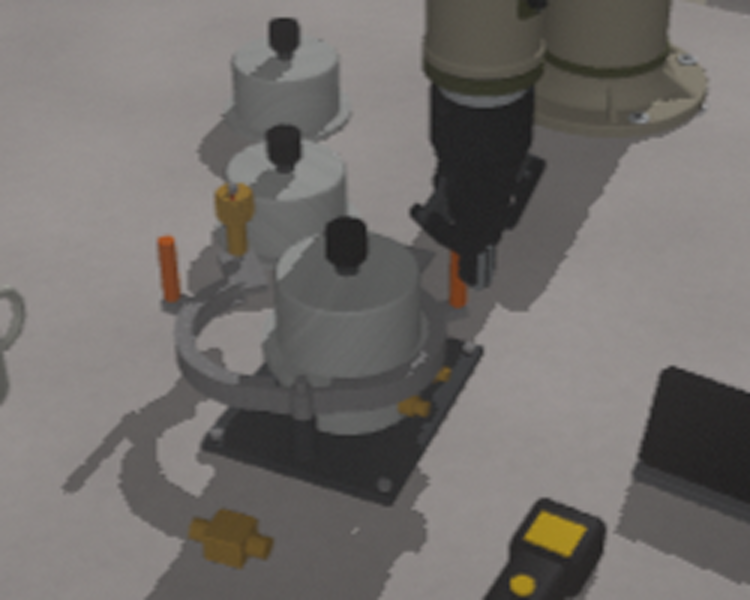

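```bash
python3 - <<'E'
from h import *
p,o=push_pose(1,THS-.08,.118); move_linear(p.tolist(),o,velocity=.1)
p[2]=.27; move_linear(p.tolist(),o,velocity=.2)
th=np.radians(102)
p,o=push_pose(-1,th,.27); reach(p.tolist(),o);sleep(.2);st()
c=capture("top");save(c["image"],"t21.png",(190,90,230,160),3.4)
p,o=push_pose(-1,th,.118); print(move_linear(p.tolist(),o,velocity=.15,force_limit=8));st()
c=capture("scene");save(c["image"],"s21.png",(150,140,250,200),3)
c=capture("wrist");save(c["image"],"w21.png")
E
```

```text
61.75 [ 0.6638 -0.1268  0.2701] F [ 0.5 -0.6 -0.4] w 0.0002
False
 62.97 [ 0.6645 -0.1274  0.1193] F [-0.   0.5 -0.4] w -0.0001
```

View pics/s21.png

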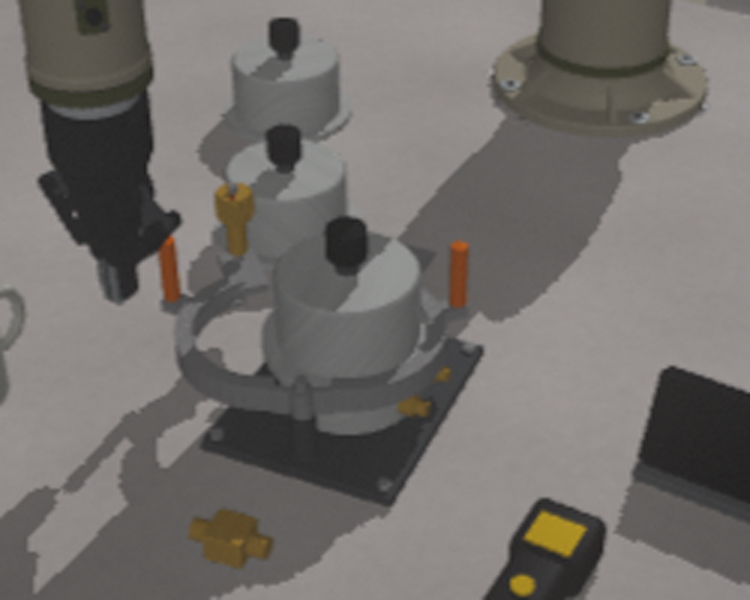

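View pics/w21.png

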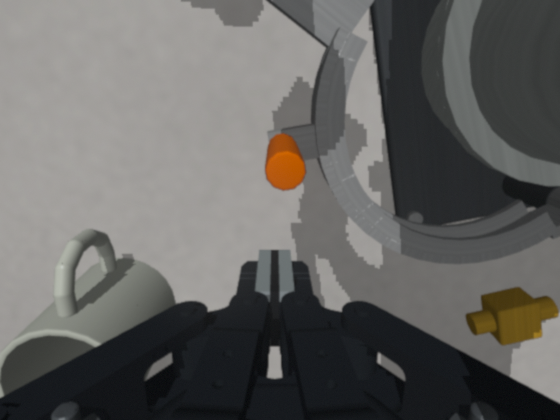

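```bash
python3 - <<'E'
from h import *
for th in list(np.radians(np.arange(108,153,9)))+[THS-.03]:
    p,o=push_pose(-1,th,.118); r=move_linear(p.tolist(),o,velocity=.07,force_limit=20); st(f"{np.degrees(th):.0f} {r}")
    if r: break
p,o=push_pose(-1,THS+.045,.118); print(move_linear(p.tolist(),o,velocity=.02,force_limit=15));st()
p2,_=push_pose(-1,THS,.118);print("shut pose",p2.round(4))
c=capture("scene");save(c["image"],"s22.png",(150,140,250,200),3)
c=capture("wrist");save(c["image"],"w22.png")
E
```

```text
108 False 63.46 [ 0.6472 -0.1265  0.1187] F [ 0.4  0.7 -0.4] w -0.0002
117 False 63.98 [ 0.6223 -0.1218  0.1182] F [ 0.2 -0.5 -0.8] w -0.0003
126 False 64.49 [ 0.5984 -0.1133  0.1181] F [ 1.  -0.5  0.2] w 0.0002
135 False 65.01 [ 0.5762 -0.1012  0.1181] F [-0.1 -1.1 -0.6] w 0.0
144 False 65.53 [ 0.556  -0.0857  0.1181] F [-0.8 -0.3  0.4] w -0.0001
154 False 66.09 [ 0.5361 -0.0642  0.118 ] F [0.2 0.3 0.2] w 0.0002
True
 66.52 [ 0.5327 -0.0608  0.1179] F [ 0.9 -2.3  2.3] w 0.0001
shut pose [ 0.5329 -0.06    0.118 ]
```

View pics/s22.png

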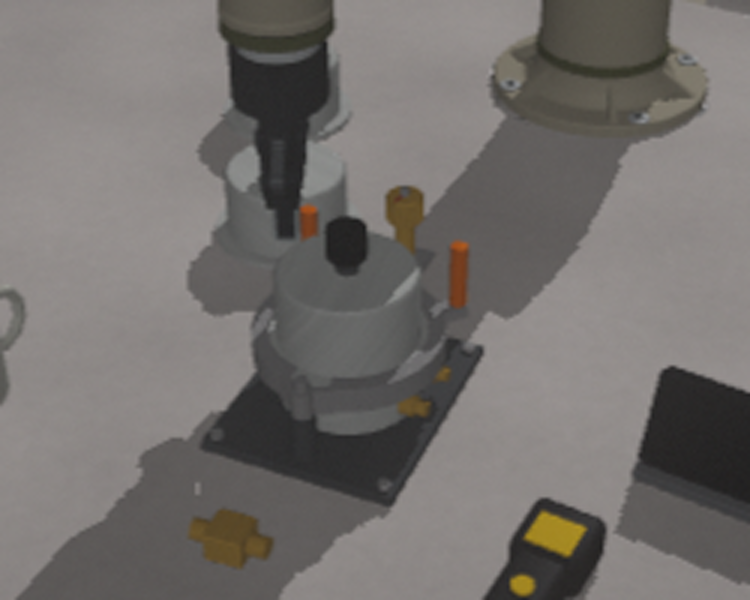

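View pics/w22.png

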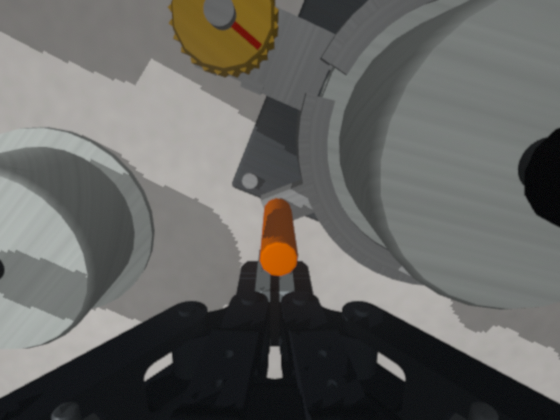

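```bash
python3 - <<'E'
from h import *
p,o=push_pose(-1,THS-.08,.118); move_linear(p.tolist(),o,velocity=.1)
p[2]=.26; move_linear(p.tolist(),o,velocity=.2)
gripper_open()
up=rpy(-px,down)
reach(potp(-.15,0,.30).tolist(),up);sleep(.3);st()
c=capture("wrist");save(c["image"],"w23.png");np.save("w23.npy",c,allow_pickle=True)
h=hsv(c["image"])
print([b for b in blobs(brass(c["image"]),100)])
print("pred nut",proj(c,potp(-.11,0,.128)),proj(c,potp(-.11,0,.116)))
print("posts pred",proj(c,[potp(-.065,.065,.124),potp(-.065,-.065,.124)]))
print(blobs(orange(c["image"]),50))
print([ (y,np.round(inverse_kinematics(potp(-.11,0,.118).tolist(),[np.pi,0,y]),2)) for y in (4.1,3.2,2.5,1.0)])
E
```

```text
69.72 [0.4335 0.0121 0.2997] F [ 0.8  0.3 -0. ] w 0.0853
[([274.9, 229.7], 481, [260, 218, 30, 27]), ([206.4, 266.9], 190, [199, 247, 17, 33]), ([344.2, 269.7], 134, [339, 252, 12, 27])]
pred nut [[275.0654849  231.00242434]] [[275.03462331 226.18969171]]
posts pred [[345.06637033 274.51213781]
 [205.18364395 274.77329304]]
[]
[(4.1, array([ 0.1 ,  0.19, -0.22,  1.94,  0.05,  1.02,  2.39])), (3.2, array([ 0.11,  0.19, -0.24,  1.94,  0.05,  1.02,  1.48])), (2.5, array([ 0.13,  0.19, -0.25,  1.94,  0.06,  1.02,  0.78])), (1.0, array([ 0.1 ,  0.19, -0.22,  1.94,  0.05,  1.02, -0.71]))]
```

View pics/w23.png

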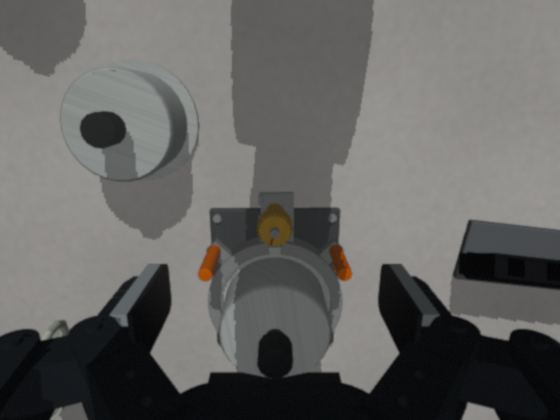

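```bash
python3 - <<'E'
from h import *
c=np.load("w23.npy",allow_pickle=True).item();im=cv2.convertScaleAbs(c["image"],alpha=1.4)
save(im,"w23z.png",(190,180,170,140),4.5)
E
```

```text
(no output)
```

View pics/w23z.png

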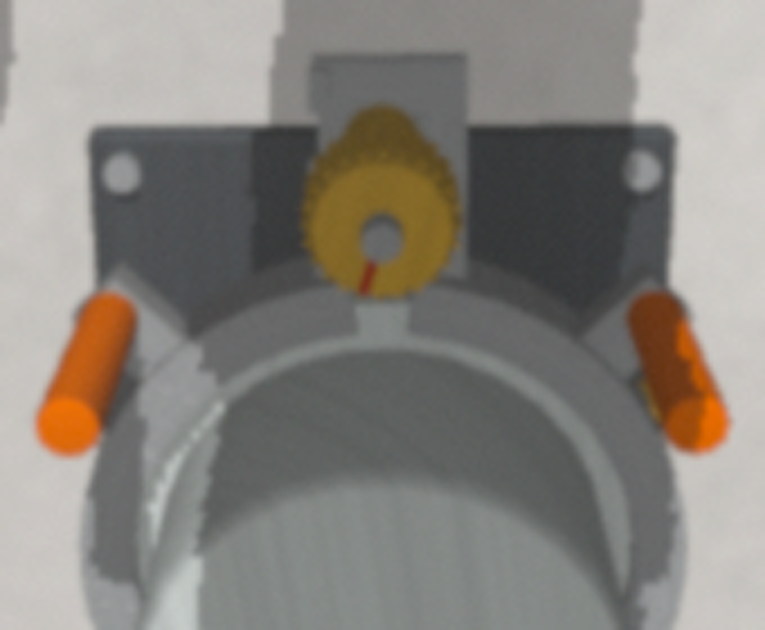

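```bash
cat >> h.py <<'E'
def nutgo(yaw,z): 
    q=inverse_kinematics(potp(-.110,0,z).tolist(),[np.pi,0,yaw])
    return q
def stroke(y0,dy,z0,steps,tmax=.35):
    """turn clockwise by dy from yaw y0, sinking along; returns yaw reached"""
    t0=sense()["ft_torque"][2]
    for i in range(1,steps+1):
        a=dy*i/steps
        goto_joints(nutgo(y0-a,z0-.0011*a))
        s=sense();tz=s["ft_torque"][2]
        print(round(np.degrees(a)),"tz",round(tz-t0,3),"Fz",round(s["contact_force"][2],1),"w",round(s["grip_width"],4),"t",round(s["clock"],1))
        if abs(tz-t0)>tmax: return y0-a
    return y0-dy
E
python3 - <<'E'
from h import *
y0=np.pi+PY+.87
reach(potp(-.110,0,.20).tolist(),[np.pi,0,y0]);sleep(.2);st()
print(move_linear(potp(-.110,0,.119).tolist(),[np.pi,0,y0],velocity=.1,force_limit=8));sleep(.1);st()
c=capture("wrist");save(c["image"],"w24.png")
grab(40);sleep(.2);st("grab");print(sense()["ft_torque"])
stroke(y0,np.pi/2,.119,6)
st()
c=capture("wrist");save(c["image"],"w25.png")
E
```

```text
70.78 [0.4734 0.0161 0.2009] F [ 0.9 -0.3 -0. ] w 0.0854
False
 71.84 [0.4737 0.0162 0.1198] F [0.5 0.7 0.4] w 0.0855
grab 72.64 [0.4738 0.0158 0.1194] F [ 3.3 -3.8  4.9] w 0.0288
[-0.68855327 -0.60612317 -0.01645531]
15 tz 0.015 Fz 4.7 w 0.0287 t 73.0
30 tz -0.004 Fz 4.7 w 0.0288 t 73.3
45 tz -0.054 Fz 5.1 w 0.0288 t 73.7
60 tz 0.002 Fz 5.4 w 0.0286 t 74.1
75 tz -0.038 Fz 5.0 w 0.0291 t 74.4
90 tz -0.033 Fz 5.0 w 0.0289 t 74.8
 74.78 [0.4737 0.0166 0.1177] F [ 5.5 -0.2  5. ] w 0.0289
```

View pics/w24.png

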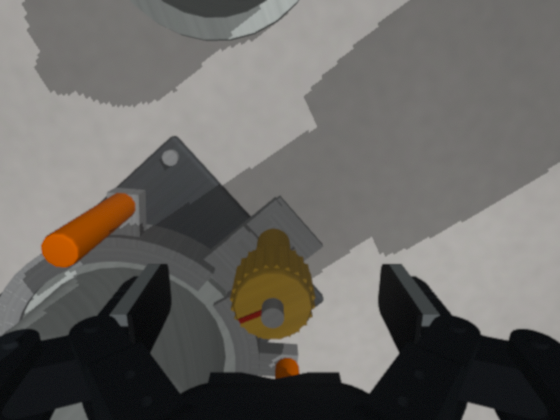

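View pics/w25.png

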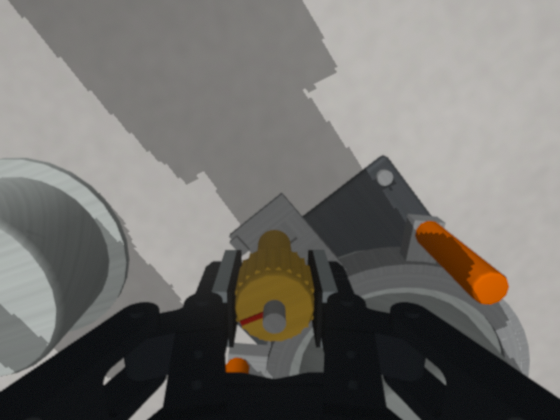

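```bash
python3 - <<'E'
from h import *
y0=np.pi+PY+.87-np.pi/2
stroke(y0,np.pi/2,.1177,6); st()
c=capture("wrist");save(c["image"],"w26.png")
gripper_open()
y1=y0-np.pi/2
move_linear(potp(-.110,0,.185).tolist(),[np.pi,0,y1],velocity=.15)
c=capture("wrist");save(c["image"],"w27.png")
y2=np.pi+PY+.87
reach(potp(-.110,0,.185).tolist(),[np.pi,0,y2]);sleep(.2)
print(move_linear(potp(-.110,0,.1155).tolist(),[np.pi,0,y2],velocity=.1,force_limit=8));sleep(.1);st()
c=capture("wrist");save(c["image"],"w28.png")
E
```

```text
15 tz -0.009 Fz 1.0 w 0.029 t 75.2
30 tz -0.064 Fz 0.1 w 0.0288 t 75.5
45 tz -0.038 Fz -0.5 w 0.0288 t 75.9
60 tz 0.043 Fz -0.6 w 0.0285 t 76.3
75 tz 0.009 Fz -1.4 w 0.0285 t 76.6
90 tz -0.054 Fz -0.9 w 0.0289 t 77.0
 76.98 [0.4745 0.0164 0.1162] F [10.2  0.6 -0.9] w 0.0289
False
 82.06 [0.4737 0.0162 0.1163] F [-0.6  0.7  0.4] w 0.0855
```

View pics/w26.png

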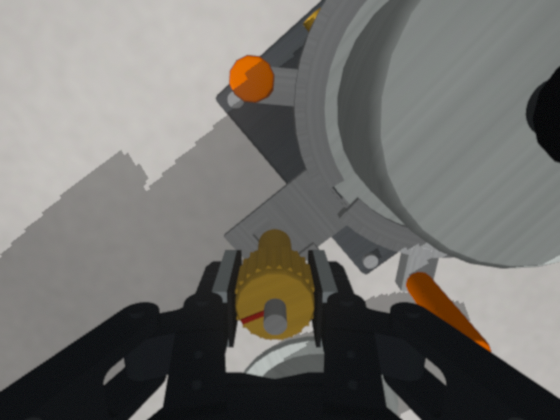

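View pics/w28.png

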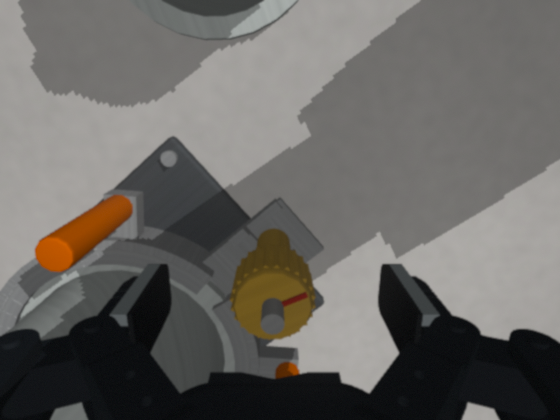

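```bash
python3 - <<'E'
from h import *
y0=np.pi+PY+.87
grab(60);sleep(.2);st()
stroke(y0,np.radians(60),.1155,5)
y=y0-np.radians(60)
r=stroke(y,np.radians(35),.1145,14,tmax=.35); print(np.degrees(y0-r))
st()
c=capture("wrist");save(c["image"],"w29.png")
E
```

```text
82.87 [0.4738 0.0158 0.116 ] F [ 2.4 -4.   5.7] w 0.0285
12 tz -0.105 Fz 5.4 w 0.0282 t 83.2
24 tz -0.086 Fz 6.3 w 0.0287 t 83.5
36 tz -0.091 Fz 5.6 w 0.0281 t 83.8
48 tz -0.079 Fz 5.1 w 0.0283 t 84.1
60 tz -0.035 Fz 5.1 w 0.0284 t 84.5
2 tz -0.068 Fz 5.0 w 0.0284 t 84.7
5 tz -0.034 Fz 4.6 w 0.0282 t 85.0
7 tz 0.869 Fz 6.0 w 0.0285 t 85.2
67.49999999999997
 85.2 [0.4737 0.0163 0.1148] F [ 2.8 -2.7  6. ] w 0.0285
```

View pics/w29.png

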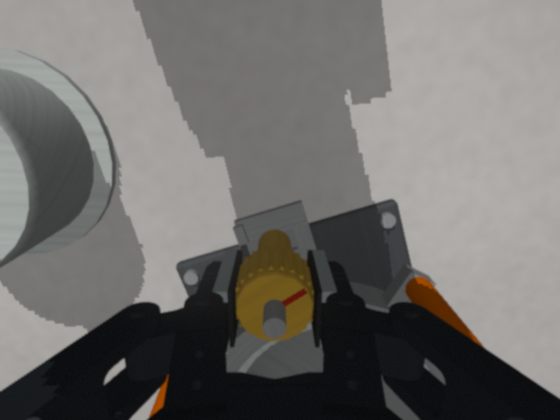

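```bash
python3 - <<'E'
from h import *
y=np.pi+PY+.87-np.radians(67.5)
r=stroke(y,np.radians(6),.1143,3,tmax=3);sleep(.3);print(sense()["ft_torque"])
c=capture("wrist");save(c["image"],"w30.png")
gripper_open();sleep(.1)
move_linear(potp(-.110,0,.20).tolist(),[np.pi,0,y],velocity=.15)
up=rpy(-px,down)
reach(potp(-.15,0,.30).tolist(),up);sleep(.4);st()
c=capture("wrist");save(c["image"],"w31.png");np.save("w31.npy",c,allow_pickle=True)
save(cv2.convertScaleAbs(c["image"],alpha=1.4),"w31z.png",(190,180,170,140),4.5)
E
```

```text
2 tz -0.81 Fz 8.4 w 0.0286 t 85.5
4 tz -0.098 Fz 8.5 w 0.0284 t 85.8
6 tz -0.703 Fz 5.5 w 0.0284 t 86.0
[-0.52406782 -0.63718604  0.19488043]
 88.67 [0.4332 0.0124 0.2993] F [-0.7 -0.5 -0.5] w 0.0853
```

View pics/w31z.png

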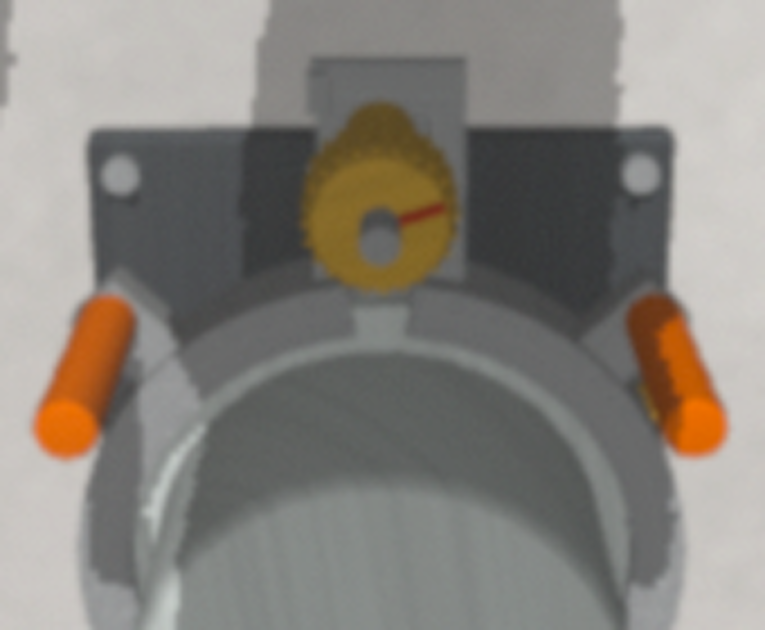

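View pics/w30.png

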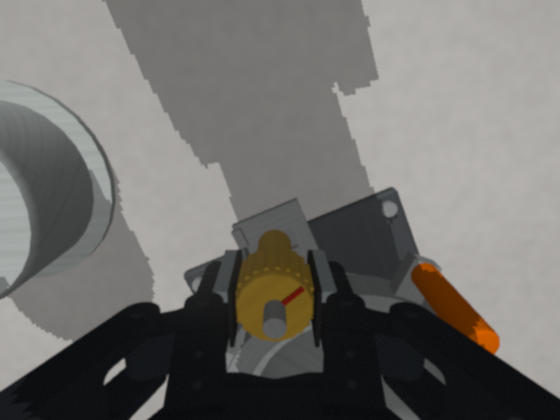

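```bash
python3 - <<'E'
from h import *
reach([.42,.30,.32],[np.pi,0,np.pi]);sleep(.3);st()
c=capture("scene");save(c["image"],"s32.png",(140,180,250,200),3)
t=capture("top");save(t["image"],"t32.png",(110,90,330,240),2.4)
print(blobs(brass(t["image"]),30)); 
E
```

```text
90.13 [0.4204 0.2992 0.3201] F [0.1 0.6 0.1] w 0.0855
[([196.3, 152.5], 120, [190, 148, 13, 10])]
```

View pics/s32.png

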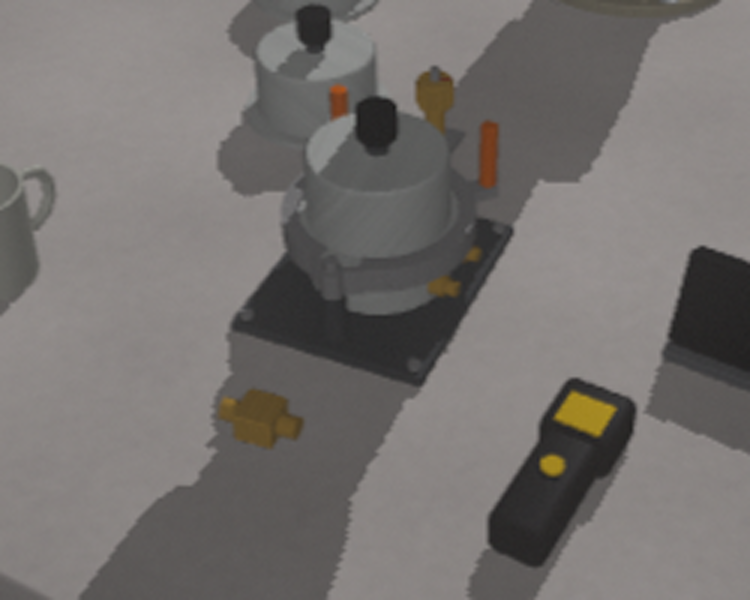

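View pics/t32.png

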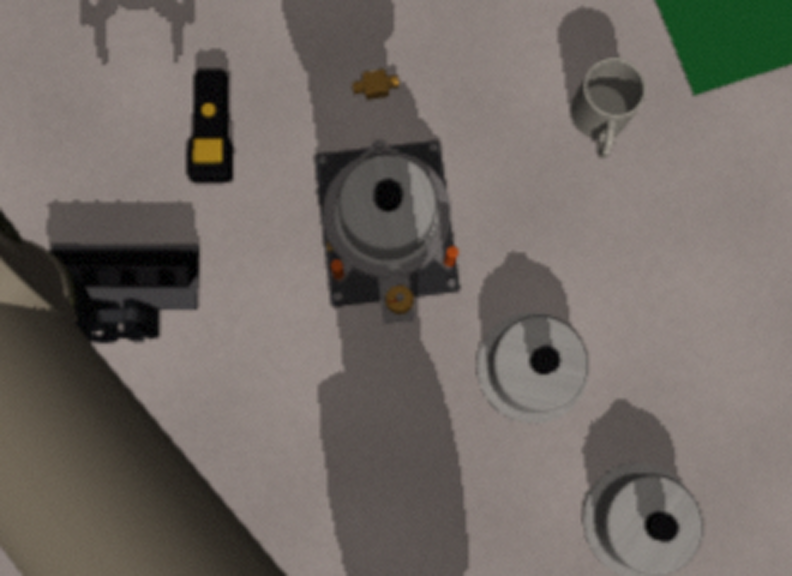

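All good; bystanders are at their starting pixels and the arm is clear. Handing in.

```bash
python3 - <<'E'
from plant import *
close_job()
E
```

```text
the job is handed in; nothing more can be done
```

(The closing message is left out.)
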